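# Fit the manifold's tee handles and stow its transit caps

### The arm

A 6-joint arm with a two-finger parallel gripper is mounted at the origin on a cart in front of the work surface, level with it; the furniture and walls round the work are solid. World frame = base frame: x ahead of the robot, y to its left, z up, the work surface at z = 0. Lengths are in m, angles in rad, forces in N, time in s.
With the tool pointing down it reaches from about 0.3 to 0.775 m from the base axis. Payload 14.6 kg.
Tool frame: the origin (TCP) lies midway between the tips of the shut fingers; the grasp point (between the pads) lies 19 mm behind it (ctrl.grip_depth is the z of the grasp point in the tool frame, in m); z points along the fingers, y is the line along which they close (so a half turn about z gives the same grasp; the last joint's range is limited). The gripper opens to 94 mm and grips with 3 to 60 N. Pads are 16 mm wide; open, the fingers measure 119 mm over their backs; the gripper's body (75 mm by 177 mm) begins 78 mm behind the grasp point.
Start: joints at [1.038, 0.3, 1.521, -0, 1.321, -0.067], TCP at [0.247, 0.491, 0.205] pointing down, gripper open.
Joint ranges: [-3.03, 3.03], [-0.79, 2.21], [0.23, 2.52], [-1.04, 4.18], [0, 3.07], [-2.55, 2.55]. Speed limits (rad/s): [2.22, 2.22, 2.57, 3.14, 3.14, 3.14].

### API

Orientations are given as [roll, pitch, yaw] about the fixed x, y, z axes, in that order (R = Rz(yaw) Ry(pitch) Rx(roll)).
In Python, from station import ctrl gives the robot as it stands. The module is installed in compiled form; this text tells all that it offers.
- The arm moves only by the tool carry_out, never from a script. Its argument "commands" is a list of rows, each a list of 3 entries, a list of its own where there are three numbers: the closure, from 0 (fully open) to 1 (shut), then the shift along the tool's x, y, z in mm, then the turn, a rotation vector about the tool's x, y, z in rad. In form: [[gripper, [tx, ty, tz], [wx, wy, wz]], ...]. A call has 1 to 10 rows; each row shifts and turns the commanded pose from where the row before left it, along the tool's axes as they then stand; what a row does not reach is not made up. A row lasts 1/8 s, in which the tool goes at most 62.5 mm and 10.7 degrees, less where a joint would pass 70% of its speed; a pose out of reach is approached as far as the arm can. A call with a gripper value outside its range is refused whole. The fingers move at their own pace and stop on an object; "squeeze" is the grip in N (left out, the last holds). Time passes only in rows, so rows that do not move let the fingers close. It gives the time, the measured TCP pose, the force, the opening and the grip force at its end, in the units of the state.
- ctrl.get_obs(): the state, without advancing time (a new reading comes with each control period).
- ctrl.camera(name): name is "scene" or "top"; returns a dict with "img" (420x560x3 uint8, blue, green, red), "camera_matrix" (3x3 intrinsics, pixels), "rvec" (rotation vector, rad) and "tvec" (3), from world to camera coordinates, as OpenCV has them. Camera axes: x right, y down, z forward; pixel columns grow to the right and rows downward; lengths in m; the calibration is good to about 2 mm. A picture is of the moment at which its call begins. There is no depth.
- ctrl.hand_in(): hands the job in; it is judged then, once.
Trained networks look in the newest picture that a camera, given by its name, has taken for a name from the list of things; names that differ only in an ending like _2 or _b are one class to them, and where a whole thing is asked for, a point or a joint stands for the part that bears it (a point fixed in the world has none). Each returns a list of dicts, best first, with "score" (0 to 1); they miss things now and then, are a little off and sometimes report something else, mostly with a low value. They report only what shows in the picture. A call takes as long as a camera call. They do not tell look-alikes from the thing itself.
- ctrl.outline_of(thing, camera): "region" (420x560 bool, what is visible of it).
- ctrl.place_of(thing, camera): "at" ([x, y, z] in m, in world coordinates, good to about 4 mm: a listed point, or the origin of a listed thing).
The state is a dict: "time_s": time; "qpos": joint angles; "joint_vel": joint speeds; "tau": joint torques, N m; "ee_pos": TCP position; "eef_rot": TCP orientation; "force": force on the tool from outside, world axes, zero at the start; "moment": the same for the moment, N m; "grip_width": finger opening in m; "grip_force": force on a finger pad.
Only numpy, scipy, OpenCV 4.12 (cv2) and the standard library are available. Lean on these libraries where they do the work, as an engineer would, in place of code of your own. Each camera call takes 0.05 s, during which the arm holds its last target. There are 200 camera calls.

### The job

Put the brass manifold into service: fit every tee handle that stands on the rack to a spindle, any one you like, and stow every grey transit cap found on the spindles on the rack behind its rail. Take each handle up over the retaining rail and forward off the rack without shifting the rack, push it fully down onto an uncapped spindle, its square bore in line, and turn that valve clockwise until it is shut against its stop. Leave the handles on their spindles.

Things in the scene. Friction and masses are not known exactly. Their poses are not given: they have to be found in the camera images.
- handle_1_mid (a point): middle (31 mm up) of a loose tee handle, 62 mm tall, 0.15 kg, upright on the rack; may be absent. All alike: dark square hub 34x34 mm, 28 tall; 20 mm neck; black cross-bar 60 long x 14 wide x 20 tall, its centre 52 mm above the underside. Bore in the underside 15.6 mm square, 24 deep. z up, x along the bar; hub and bore sides lie along x and y
- handle_2_mid (a point): middle (31 mm up) of a loose tee handle, 62 mm tall, 0.15 kg, upright on the rack; may be absent. All alike: dark square hub 34x34 mm, 28 tall; 20 mm neck; black cross-bar 60 long x 14 wide x 20 tall, its centre 52 mm above the underside. Bore in the underside 15.6 mm square, 24 deep. z up, x along the bar; hub and bore sides lie along x and y
- handle_3_mid (a point): middle (31 mm up) of a loose tee handle, 62 mm tall, 0.15 kg, upright on the rack; may be absent. All alike: dark square hub 34x34 mm, 28 tall; 20 mm neck; black cross-bar 60 long x 14 wide x 20 tall, its centre 52 mm above the underside. Bore in the underside 15.6 mm square, 24 deep. z up, x along the bar; hub and bore sides lie along x and y
- handle_4_mid (a point): middle (31 mm up) of a loose tee handle, 62 mm tall, 0.15 kg, upright on the rack; may be absent. All alike: dark square hub 34x34 mm, 28 tall; 20 mm neck; black cross-bar 60 long x 14 wide x 20 tall, its centre 52 mm above the underside. Bore in the underside 15.6 mm square, 24 deep. z up, x along the bar; hub and bore sides lie along x and y
- spindle_1_tip (a point): centre of the top end of a upright steel valve spindle, 14 mm square, 22 mm tall above the 42 mm round brass flange on which a seated handle's underside rests; its top 5 mm taper to a round 8 mm end. z up; x, y along the sides of the square, turning with it. A seated handle's middle is 9 mm above this point
- spindle_2_tip (a point): centre of the top end of a upright steel valve spindle, 14 mm square, 22 mm tall above the 42 mm round brass flange on which a seated handle's underside rests; its top 5 mm taper to a round 8 mm end. z up; x, y along the sides of the square, turning with it. A seated handle's middle is 9 mm above this point
- spindle_3_tip (a point): centre of the top end of a upright steel valve spindle, 14 mm square, 22 mm tall above the 42 mm round brass flange on which a seated handle's underside rests; its top 5 mm taper to a round 8 mm end. z up; x, y along the sides of the square, turning with it. A seated handle's middle is 9 mm above this point
- spindle_4_tip (a point): centre of the top end of a upright steel valve spindle, 14 mm square, 22 mm tall above the 42 mm round brass flange on which a seated handle's underside rests; its top 5 mm taper to a round 8 mm end. z up; x, y along the sides of the square, turning with it. A seated handle's middle is 9 mm above this point
- spindle_1 (a joint): turn of that spindle, rad, growing clockwise seen from above: 0 open, 1.3 shut against its stop; starts at 0 to 0.65. Stays where it is left; turning takes about 0.12 N m; a fitted handle has about 0.12 rad of play either way
- spindle_2 (a joint): turn of that spindle, rad, growing clockwise seen from above: 0 open, 1.3 shut against its stop; starts at 0 to 0.65. Stays where it is left; turning takes about 0.12 N m; a fitted handle has about 0.12 rad of play either way
- spindle_3 (a joint): turn of that spindle, rad, growing clockwise seen from above: 0 open, 1.3 shut against its stop; starts at 0 to 0.65. Stays where it is left; turning takes about 0.12 N m; a fitted handle has about 0.12 rad of play either way
- spindle_4 (a joint): turn of that spindle, rad, growing clockwise seen from above: 0 open, 1.3 shut against its stop; starts at 0 to 0.65. Stays where it is left; turning takes about 0.12 N m; a fitted handle has about 0.12 rad of play either way
- cap_1_mid (a point): middle (29 mm up) of a loose grey plastic transit cap, 58 mm tall, 0.04 kg, standing loosely over one of the spindles, its underside on the flange; may be absent (that spindle is bare). All alike: hollow square skirt 30x30 mm, 28 tall (its hollow 22 mm square, 24 deep), then a solid round grip 18 mm across up to the top. z up
- cap_2_mid (a point): middle (29 mm up) of a loose grey plastic transit cap, 58 mm tall, 0.04 kg, standing loosely over one of the spindles, its underside on the flange; may be absent (that spindle is bare). All alike: hollow square skirt 30x30 mm, 28 tall (its hollow 22 mm square, 24 deep), then a solid round grip 18 mm across up to the top. z up
- cap_3_mid (a point): middle (29 mm up) of a loose grey plastic transit cap, 58 mm tall, 0.04 kg, standing loosely over one of the spindles, its underside on the flange; may be absent (that spindle is bare). All alike: hollow square skirt 30x30 mm, 28 tall (its hollow 22 mm square, 24 deep), then a solid round grip 18 mm across up to the top. z up
- cap_4_mid (a point): middle (29 mm up) of a loose grey plastic transit cap, 58 mm tall, 0.04 kg, standing loosely over one of the spindles, its underside on the flange; may be absent (that spindle is bare). All alike: hollow square skirt 30x30 mm, 28 tall (its hollow 22 mm square, 24 deep), then a solid round grip 18 mm across up to the top. z up
- rack: loose plywood rack, 2.5 kg, on the bench, open above; origin on the bench under its centre, x to its back, y along it. 450 long (y) x 120 deep (x) mm; top of its shelf board 60 mm up; along its front (-x) an aluminium retaining rail 8 mm thick with its top 88 mm up; back and ends (8, 12 mm thick) as high
- manifold: brass heating manifold fixed to the bench, 320 mm long along its y, four valves at y = -120, -40, 40, 120 mm; origin on the bench under its centre; flange tops 60 mm above the bench
Things that resemble listed ones, but are neither listed nor needed, are in the scene too. What is shaped like the part that bears cap_4_mid but orange or purple is not meant.

How it is judged:
By the outcome, as a careful person would: the job done as asked, in the order asked, and still so for the second after the job is handed in, with the robot touching nothing.
Of handle_1, handle_2, handle_3, handle_4 only 3 to 4 are there at a start; the rules pass over those that are not, and their reading is None.
Of cap_1, cap_2, cap_3, cap_4 only 2 to 3 are there at a start; the rules pass over those that are not, and their reading is None.
At some moment in a run one of handle_1, handle_2, handle_3, handle_4 may be knocked a few centimetres aside while the robot is not near it.
It also fails if it takes over 210 s, if anything falls off the work surface, if the arm or the gripper's body presses on something with over 40 N, if the wrist force passes 120 N, or if a joint passes its speed limit or range.

## Working session

There is one attempt and no reset: what is moved stays moved. The work goes in short steps, Python scripts to look and compute and a tool call to move; the robot and the scene stay as the last step left them, time stands still between calls to the robot, and variables do not carry over. Pictures are saved under pics/ and viewed, at most 14 in all, crops included, and the job is handed in when it is done.

Besides the shell and the picture viewer there is one more tool, called after ">>>" as name(argument=value, ...) on one line, values as JSON. carry_out: Moves the arm, as the interface text tells. Its arguments: {"type":"object","properties":{"commands":{"type":"array","items":{"type":"array"}},"squeeze":{"type":"number"}},"required":["commands"]}

```bash
mkdir -p pics; cat > h.py <<'E'
from station import ctrl
import numpy as np, cv2
def snap(n,f):
    c=ctrl.camera(n); cv2.imwrite('pics/'+f,c['img']); return c
def P(c):
    R,_=cv2.Rodrigues(np.array(c['rvec'],float)); return np.array(c['camera_matrix']),R,np.array(c['tvec'],float).ravel()
def proj(c,X):
    K,R,t=P(c); x=K@(R@np.array(X,float)+t); return x[:2]/x[2]
def back(c,uv,z):
    K,R,t=P(c); d=R.T@np.linalg.inv(K)@np.array([uv[0],uv[1],1.]); o=-R.T@t
    return o+d*(z-o[2])/d[2]
E
python3 - <<'E'
from h import *
for n in('scene','top'):
    c=snap(n,n+'0.png'); K,R,t=P(c); print(n,np.round(-R.T@t,3),K[0,0])
    for th in('handle_1_mid','spindle_1_tip','cap_1_mid','rack','manifold'):
        for d in ctrl.place_of(th,n): print(th,round(d['score'],2),np.round(d['at'],3),np.round(proj(c,d['at'])))
o=ctrl.get_obs();print({k:np.round(v,3) for k,v in o.items()}, ctrl.grip_depth)
E
```

```text
scene [ 0.128 -0.462  0.803] 440.7075592038028
handle_1_mid 0.7 [ 0.621 -0.064  0.093] [339. 216.]
cap_1_mid 0.9 [ 0.446 -0.136  0.089] [302. 286.]
rack 0.8 [ 0.6    0.074 -0.004] [289. 215.]
manifold 0.71 [ 0.428 -0.017 -0.   ] [258. 278.]
top [0.429 0.063 0.974] 480.9117471579386
handle_1_mid 0.85 [ 0.62  -0.066  0.093] [352. 186.]
handle_1_mid 0.19 [ 0.43  -0.013  0.003] [319. 288.]
spindle_1_tip 0.56 [0.605 0.031 0.085] [300. 193.]
cap_1_mid 0.63 [ 0.443 -0.135  0.091] [390. 282.]
cap_1_mid 0.34 [0.609 0.121 0.092] [252. 189.]
rack 0.69 [ 0.6    0.076 -0.002] [277. 203.]
rack 0.33 [0.606 0.035 0.089] [298. 193.]
manifold 0.55 [ 0.433 -0.016  0.002] [320. 286.]
{'time_s': np.float64(0.6), 'qpos': array([ 1.038,  0.3  ,  1.521,  0.   ,  1.321, -0.067]), 'joint_vel': array([ 0.   ,  0.   ,  0.001,  0.001, -0.   ,  0.001]), 'tau': array([-0.0000e+00, -5.3149e+01, -3.5282e+01,  7.1000e-02,  2.1000e-02,
       -0.0000e+00]), 'ee_pos': array([0.247, 0.491, 0.205]), 'eef_rot': array([3.142, 0.   , 2.676]), 'force': array([-0.457, -0.289,  0.438]), 'moment': array([-0.055,  0.011, -0.041]), 'grip_force': np.float64(0.0), 'grip_width': np.float64(0.094)} -0.0188
```

```bash
python3 - <<'E'
import cv2
a=cv2.imread('pics/top0.png')[130:350,180:460]; cv2.imwrite('pics/t0c.png',cv2.resize(a,(760,597),interpolation=cv2.INTER_CUBIC))
a=cv2.imread('pics/scene0.png')[130:350,160:440]; cv2.imwrite('pics/s0c.png',cv2.resize(a,(760,597),interpolation=cv2.INTER_CUBIC))
E
```

```text
(no output)
```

View pics/t0c.png

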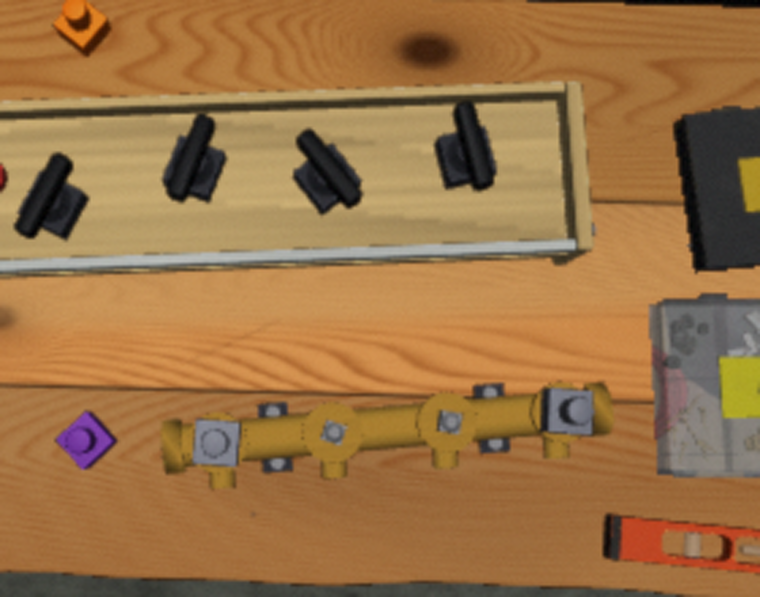

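View pics/s0c.png

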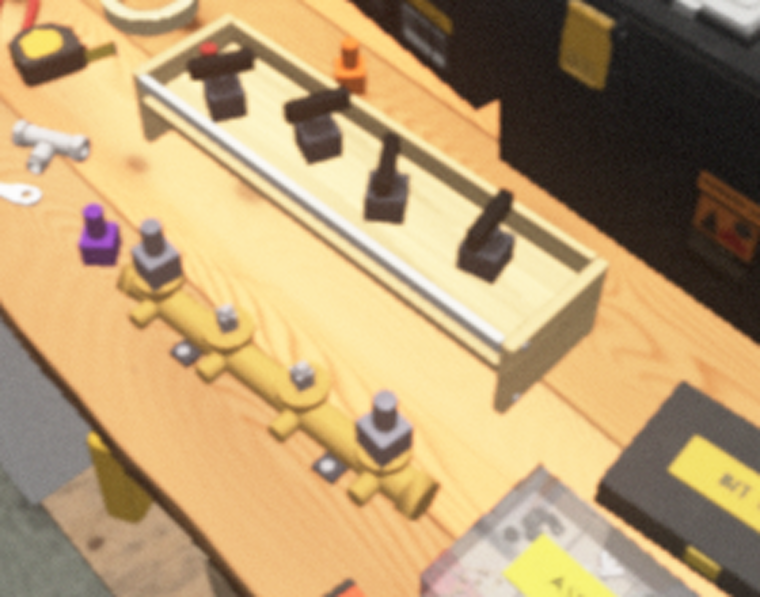

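```bash
cat >> h.py <<'E'
from scipy.optimize import minimize
def box(hx,hy,z0,z1): return np.array([[sx*hx,sy*hy,z] for sx in(-1,1) for sy in(-1,1) for z in(z0,z1)])
def cyl(r,z0,z1): return np.array([[r*np.cos(a),r*np.sin(a),z] for a in np.linspace(0,6.28,24) for z in(z0,z1)])
HANDLE=[box(.017,.017,0,.028),cyl(.010,.028,.042),box(.030,.007,.042,.062)]
CAP=[box(.015,.015,0,.028),cyl(.009,.028,.058)]
S=4
def sil(c,parts,x,y,z,yaw,win):
    u0,v0,w,h=win; m=np.zeros((h*S,w*S),np.uint8); K,R,t=P(c); cs,sn=np.cos(yaw),np.sin(yaw)
    for p in parts:
        W=np.c_[x+cs*p[:,0]-sn*p[:,1],y+sn*p[:,0]+cs*p[:,1],z+p[:,2]]
        q=(R@W.T).T+t; q=(K@q.T).T; q=q[:,:2]/q[:,2:]
        q=((q-[u0,v0]+.5)*S-.5)
        cv2.fillConvexPoly(m,cv2.convexHull(np.round(q*16).astype(np.int32)),1,shift=4)
    return m
def fit(views,parts,x,y,z,maskf,yaws,r=32):
    """views: cams; maskf(bgr float)->bool; returns x,y,yaw,iou"""
    D=[]
    for c in views:
        u,v=np.round(proj(c,[x,y,z+.03])).astype(int); win=(u-r,v-r,2*r,2*r)
        im=c['img'][max(v-r,0):v+r,max(u-r,0):u+r]
        im=cv2.resize(im,None,fx=S,fy=S,interpolation=cv2.INTER_CUBIC)
        m=maskf(im.astype(float)).astype(np.uint8)
        n,l,st,ce=cv2.connectedComponentsWithStats(m)
        h=sil(c,parts,x,y,z,yaws[0],win)
        k=max(range(1,n),key=lambda i:((l==i)&(h>0)).sum()) ; D.append((c,win,(l==k)))
    def cost(p):
        s=0
        for c,win,m in D:
            h=sil(c,parts,p[0]/1e3,p[1]/1e3,z,p[2]/20,win)>0
            s+=1-(h&m).sum()/(h|m).sum()
        return s/len(D)
    best=None
    for a in yaws:
        q=minimize(cost,[x*1e3,y*1e3,a*20],method='Nelder-Mead',options=dict(initial_simplex=np.array([[x*1e3,y*1e3,a*20],[x*1e3+5,y*1e3,a*20],[x*1e3,y*1e3+5,a*20],[x*1e3,y*1e3,a*20+5]]),maxiter=120))
        if best is None or q.fun<best.fun: best=q
    p=best.x; return p[0]/1e3,p[1]/1e3,p[2]/20,1-best.fun
dark=lambda im: im.max(2)<85
def grey(im): return (im.max(2)-im.min(2)<45)&(im.max(2)>95)
def handle(views,x,y,z=.06): return fit(views,HANDLE,x,y,z,dark,np.arange(6)*np.pi/6)
def avg(n,k=6):
    c=ctrl.camera(n); I=[c['img'].astype(float)]+[ctrl.camera(n)['img'].astype(float) for _ in range(k-1)]
    c['img']=np.clip(np.mean(I,0),0,255).astype(np.uint8); return c
E
python3 - <<'E'
from h import *
import pickle
T=avg('top',5);Sc=avg('scene',5); pickle.dump((T,Sc),open('v0.pkl','wb'))
for u,v in((45,195),(190,158),(328,168),(475,145)):
    p=back(T,(u/2.714+180,v/2.714+130),.115)[:2]
    for vs in([T],[Sc],[T,Sc]):
        print(np.round(p,3),np.round(handle(vs,*p),4))
# caps
for u,v in((217,442),(570,411)):
    p=back(T,(u/2.714+180,v/2.714+130),.09)[:2]
    for vs in([T],[Sc],[T,Sc]): print('cap',np.round(p,3),np.round(fit(vs,CAP,*p,.06,grey,np.arange(3)*np.pi/6),4))
for u,v in((217,441),(334,433),(451,422),(570,411)): print(np.round(back(T,(u/2.714+180,v/2.714+130),.082),3))
a=cv2.resize(T['img'][:340,0:330],(776,800)); cv2.imwrite('pics/tl.png',cv2.resize(T['img'][60:330,0:340],(756,600)))
a=T['img'][270:310,270:370]; b=Sc['img'][225:290,215:315]
cv2.imwrite('pics/sp.png',cv2.resize(np.vstack([a,b]),(560,588),interpolation=cv2.INTER_CUBIC))
E
```

```text
[0.578 0.219] [ 0.5786  0.2216 -0.4409  0.8829]
[0.578 0.219] [ 0.5787  0.2293 -0.5864  0.3049]
[0.578 0.219] [0.5789 0.221  2.6507 0.5901]
[0.606 0.124] [ 0.6079  0.1241 -0.3185  0.6937]
[0.606 0.124] [0.6343 0.1559 0.5199 0.3236]
[0.606 0.124] [ 0.6079  0.124  -0.3176  0.5008]
[0.602 0.031] [0.6022 0.031  0.6614 0.884 ]
[0.602 0.031] [0.611  0.0372 0.8099 0.3162]
[0.602 0.031] [0.6027 0.0311 0.7265 0.592 ]
[ 0.62  -0.068] [ 0.6221 -0.0663  0.2482  0.7112]
[ 0.62  -0.068] [ 0.621  -0.0662  0.4872  0.572 ]
[ 0.62  -0.068] [ 0.6222 -0.0658  0.3278  0.6221]
cap [0.418 0.1  ] [0.4185 0.1016 1.5226 0.9137]
cap [0.418 0.1  ] [ 0.418   0.1051 -0.3508  0.7494]
cap [0.418 0.1  ] [0.4185 0.102  1.5222 0.812 ]
cap [ 0.445 -0.136] [ 0.4455 -0.1383 -0.0198  0.659 ]
cap [ 0.445 -0.136] [ 0.4455 -0.1337  1.2219  0.7245]
cap [ 0.445 -0.136] [ 0.4457 -0.1359  1.5366  0.6856]
[0.419 0.1   0.082]
[0.426 0.022 0.082]
[ 0.436 -0.057  0.082]
[ 0.445 -0.138  0.082]
```

View pics/tl.png

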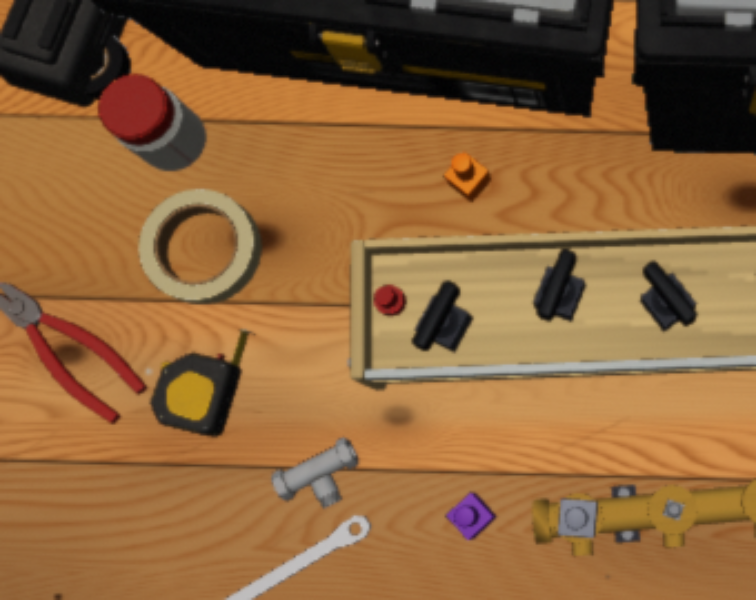

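View pics/sp.png

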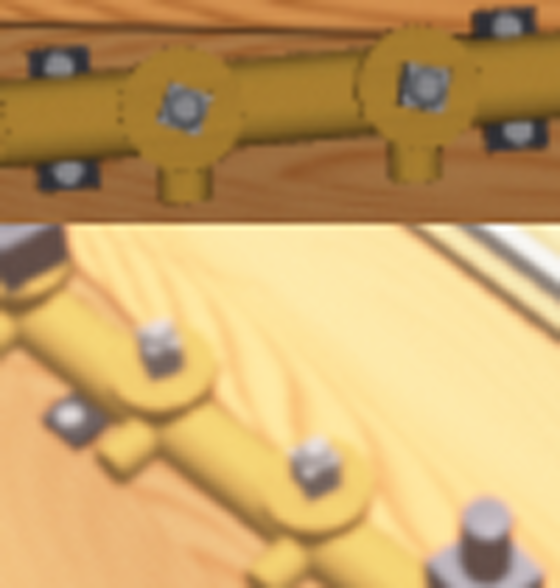

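```bash
cat >> h.py <<'E'
dark=lambda im: (im.max(2)<135)&(im[...,2]-im[...,0]<25)
steel=lambda im:(im[...,2]-im[...,0]<45)
grey=lambda im:(im.max(2)-im.min(2)<50)
SPIN=[box(.007,.007,0,.017),np.r_[box(.007,.007,.016,.017),cyl(.004,.017,.022)]]
def spin(vs,x,y,yaws=np.arange(4)*np.pi/8): return fit(vs,SPIN,x,y,.06,steel,yaws,r=14)
E
python3 - <<'E'
from h import *
import pickle
T,Sc=pickle.load(open('v0.pkl','rb'))
for p in ((.578,.221),(.608,.124),(.602,.031),(.622,-.066)):
    for vs in([T],[Sc],[T,Sc]): print(np.round(handle(vs,*p),4))
for p in((.4185,.1015),(.4455,-.137)):
    for vs in([T],[Sc],[T,Sc]): print('cap',np.round(fit(vs,CAP,*p,.06,grey,np.arange(3)*np.pi/6),4))
for p in((.427,.0215),(.436,-.058)):
    for vs in([T],[Sc],[T,Sc]): print('sp',np.round(spin(vs,*p),4))
c=(.578,.221)
u,v=T['img'].shape[:2]
for n,C,p in(('T',T,(.602,.031,.1)),('S',Sc,(.602,.031,.1)),('S',Sc,(.427,.0215,.07)),('T',T,(.427,.0215,.07))):
    q=np.round(proj(C,p)).astype(int); print(n,C['img'][q[1]-6:q[1]+7:3,q[0]-6:q[0]+7:3].tolist())
E
```

```text
[0.5787 0.2215 2.6451 0.8531]
[0.5825 0.2302 0.9826 0.1743]
[ 0.5793  0.221  -0.4911  0.4869]
[ 0.6072  0.1235 -0.2936  0.8578]
[0.6127 0.1338 0.883  0.2703]
[0.6075 0.124  2.8568 0.5198]
[0.6025 0.0305 0.6387 0.8564]
[0.6083 0.0405 0.7985 0.1782]
[0.6022 0.0309 3.8471 0.5114]
[ 0.6215 -0.0659  3.3365  0.8544]
[ 0.6318 -0.0587  0.6813  0.2706]
[ 0.6222 -0.0658  0.3105  0.5397]
cap [ 0.4185  0.1016 -0.0478  0.964 ]
cap [0.4174 0.1038 1.2422 0.7962]
cap [ 0.4184  0.1017 -0.0486  0.8617]
cap [ 0.4455 -0.1369  1.5485  0.9495]
cap [ 0.4451 -0.1339  1.2108  0.7905]
cap [ 0.4455 -0.1363 -0.0184  0.855 ]
sp [0.4272 0.0222 1.2423 0.8685]
sp [0.427  0.0257 1.0121 0.6487]
sp [0.427  0.0224 1.1733 0.7363]
sp [ 0.4362 -0.0573 -0.0856  0.8647]
sp [ 0.4355 -0.0547 -0.6571  0.6927]
sp [ 0.4362 -0.0567  1.4035  0.744 ]
T [[[14, 13, 14], [40, 38, 38], [28, 26, 26], [43, 39, 37], [69, 97, 113]], [[26, 23, 23], [21, 20, 20], [41, 39, 39], [26, 25, 24], [36, 33, 31]], [[34, 30, 29], [14, 11, 12], [30, 29, 28], [40, 38, 37], [20, 18, 18]], [[33, 29, 29], [47, 42, 42], [8, 6, 6], [37, 35, 35], [39, 37, 36]
[... 612 characters left out ...]
04, 238], [135, 220, 250]], [[112, 203, 240], [158, 160, 174], [134, 137, 150], [119, 167, 204], [116, 211, 244]], [[113, 206, 242], [95, 120, 147], [94, 101, 118], [102, 148, 184], [116, 208, 243]], [[113, 206, 242], [110, 190, 232], [113, 196, 235], [115, 208, 243], [112, 205, 242]]]
T [[[47, 124, 166], [47, 122, 164], [48, 125, 167], [46, 124, 166], [47, 124, 167]], [[45, 121, 162], [111, 115, 119], [105, 107, 112], [76, 122, 149], [46, 121, 162]], [[46, 120, 162], [101, 97, 96], [137, 133, 134], [101, 106, 111], [46, 122, 164]], [[48, 124, 165], [88, 111, 125], [86, 86, 86], [61, 121, 158], [47, 126, 169]], [[43, 119, 159], [46, 119, 161], [46, 119, 161], [45, 120, 161], [44, 120, 161]]]
```

```bash
cat >> h.py <<'E'
import json
def plan(*wps):
    """wps: (g,x,y,z,yaw,rows) tool pointing down; prints rows from the measured pose"""
    o=ctrl.get_obs(); p=np.array(o['ee_pos']); a=o['eef_rot'][2]; rows=[]
    for g,x,y,z,yaw,n in wps:
        dy=yaw-a if abs(yaw-a)<3.3 else (yaw-a+np.pi)%(2*np.pi)-np.pi
        p0=p.copy(); a0=a
        for i in range(1,n+1):
            t=p0+(np.array([x,y,z])-p0)*i/n; d=t-p; c,s=np.cos(a),np.sin(a)
            r=np.round([1e3*(c*d[0]+s*d[1]),1e3*(s*d[0]-c*d[1]),-1e3*d[2]],1)
            w=round(-(a0+dy*i/n-a),3)
            rows.append([g,[float(v) for v in r],[0,0,w]])
            p=p+np.array([c*r[0]+s*r[1],s*r[0]-c*r[1],-r[2]])/1e3; a=a-w
    for k in range(0,len(rows),10): print(json.dumps(rows[k:k+10]).replace('.0,',',').replace('.0]',']'))
def st():
    o=ctrl.get_obs(); print('t',o['time_s'],'p',np.round(o['ee_pos'],4),'rot',np.round(o['eef_rot'],3),'q',np.round(o['qpos'],2),'F',np.round(o['force'],1),'M',np.round(o['moment'],2),'w',round(float(o['grip_width']),4),'gf',o['grip_force'])
E
python3 - <<'E'
from h import *
plan((.5,.45,.25,.22,1.65,6),(.5,.6025,.0305,.17,.639,6),(.5,.6025,.0305,.105,.639,4))
E
```

```text
[[0.5, [-48.3, -20.8, -2.4], [0, 0, 0.171]], [0.5, [-51.1, -12.2, -2.4], [0, 0, 0.171]], [0.5, [-52.5, -3.3, -2.5], [0, 0, 0.171]], [0.5, [-52.2, 5.6, -2.4], [0, 0, 0.171]], [0.5, [-50.6, 14.4, -2.4], [0, 0, 0.171]], [0.5, [-47.3, 22.8, -2.4], [0, 0, 0.171]], [0.5, [-38.5, 22.5, 8.3], [0, 0, 0.168]], [0.5, [-34.2, 28.5, 8.4], [0, 0, 0.169]], [0.5, [-28.9, 34, 8.3], [0, 0, 0.168]], [0.5, [-22.8, 38.2, 8.3], [0, 0, 0.169]]]
[[0.5, [-16, 41.6, 8.3], [0, 0, 0.168]], [0.5, [-8.9, 43.6, 8.4], [0, 0, 0.169]], [0.5, [0, 0, 16.2], [0, 0, -0]], [0.5, [0, 0, 16.3], [0, 0, -0]], [0.5, [0, 0, 16.2], [0, 0, -0]], [0.5, [0, 0, 16.3], [0, 0, -0]]]
```

>>> carry_out(commands=[[0.5,[-48.3,-20.8,-2.4],[0,0,0.171]],[0.5,[-51.1,-12.2,-2.4],[0,0,0.171]],[0.5,[-52.5,-3.3,-2.5],[0,0,0.171]],[0.5,[-52.2,5.6,-2.4],[0,0,0.171]],[0.5,[-50.6,14.4,-2.4],[0,0,0.171]],[0.5,[-47.3,22.8,-2.4],[0,0,0.171]],[0.5,[-38.5,22.5,8.3],[0,0,0.168]],[0.5,[-34.2,28.5,8.4],[0,0,0.169]],[0.5,[-28.9,34,8.3],[0,0,0.168]],[0.5,[-22.8,38.2,8.3],[0,0,0.169]]], squeeze=25)

```text
time_s: 2.35
ee_pos: [0.5524, 0.1023, 0.1865]
eef_rot: [3.141, -0.0, 0.97]
force: [0.1, -0.1, 0.7]
grip_width: 0.047
grip_force: 0.0
```

>>> carry_out(commands=[[0.5,[-16,41.6,8.3],[0,0,0.168]],[0.5,[-8.9,43.6,8.4],[0,0,0.169]],[0.5,[0,0,0],[0,0,0]]])

```text
time_s: 2.72
ee_pos: [0.603, 0.0282, 0.1687]
eef_rot: [-3.141, 0.001, 0.634]
force: [0.2, 0.6, 0.3]
grip_width: 0.0471
grip_force: 0.0
```

```bash
python3 - <<'E'
from h import *
st(); plan((.5,.6025,.0305,.105,.639,4),(.5,.6025,.0305,.105,.639,1))
E
```

```text
t 2.725 p [0.603  0.0282 0.1687] rot [-3.141e+00  1.000e-03  6.340e-01] q [-0.01  0.45  1.4  -0.    1.29  0.92] F [0.2 0.6 0.3] M [-0.05  0.17  0.07] w 0.0471 gf 0.0
[[0.5, [0.2, -0.5, 15.9], [0, 0, -0.001]], [0.5, [0.3, -0.6, 16], [0, 0, -0.002]], [0.5, [0.2, -0.5, 15.9], [0, 0, -0.001]], [0.5, [0.2, -0.6, 15.9], [0, 0, -0.001]], [0.5, [0, 0, 0], [0, 0, -0]]]
```

>>> carry_out(commands=[[0.5,[0.2,-0.5,15.9],[0,0,0]],[0.5,[0.3,-0.6,16],[0,0,0]],[0.5,[0.2,-0.5,15.9],[0,0,0]],[0.5,[0.2,-0.6,15.9],[0,0,0]],[0.5,[0,0,0],[0,0,0]],[1,[0,0,0],[0,0,0]],[1,[0,0,0],[0,0,0]],[1,[0,0,0],[0,0,0]],[1,[0,0,0],[0,0,0]]])

```text
time_s: 3.85
ee_pos: [0.602, 0.0328, 0.1064]
eef_rot: [3.141, -0.0, 0.639]
force: [0.4, 0.2, 1.2]
grip_width: 0.0142
grip_force: 25.0
```

```bash
python3 - <<'E'
from h import *
st(); plan((1,.6025,.0305,.16,.639,4),(1,.4272,.0222,.16,1.242,6),(1,.4272,.0222,.16,1.242,1))
E
```

```text
t 3.85 p [0.602  0.0328 0.1064] rot [ 3.141 -0.     0.639] q [-0.01  0.51  1.47 -0.    1.16  0.93] F [0.4 0.2 1.2] M [-0.14 -0.04  0.01] w 0.0142 gf 24.98667687177658
[[1, [-0.2, 0.5, -13.4], [0, 0, -0]], [1, [-0.3, 0.6, -13.4], [0, 0, -0]], [1, [-0.2, 0.5, -13.4], [0, 0, -0]], [1, [-0.3, 0.6, -13.4], [0, 0, -0]], [1, [-24.3, -16.3, 0], [0, 0, -0.101]], [1, [-22.5, -18.7, 0], [0, 0, -0.1]], [1, [-20.5, -20.8, 0], [0, 0, -0.101]], [1, [-18.3, -22.8, 0], [0, 0, -0.1]], [1, [-16, -24.5, 0], [0, 0, -0.101]], [1, [-13.4, -26, 0], [0, 0, -0.1]]]
[[1, [0, -0, 0], [0, 0, -0]]]
```

>>> carry_out(commands=[[1,[0,0,-13.4],[0,0,0]],[1,[0,0,-13.4],[0,0,0]],[1,[0,0,-13.4],[0,0,0]],[1,[0,0,-13.4],[0,0,0]],[1,[-24.3,-16.3,0],[0,0,-0.101]],[1,[-22.5,-18.7,0],[0,0,-0.1]],[1,[-20.5,-20.8,0],[0,0,-0.101]],[1,[-18.3,-22.8,0],[0,0,-0.1]],[1,[-16,-24.5,0],[0,0,-0.101]],[1,[-13.4,-26,0],[0,0,-0.1]]])

```text
time_s: 5.1
ee_pos: [0.4258, 0.0245, 0.1605]
eef_rot: [3.141, -0.0, 1.245]
force: [0.1, 0.1, -1.4]
grip_width: 0.0138
grip_force: 25.0
```

>>> carry_out(commands=[[1,[0,0,0],[0,0,0]],[1,[0,0,0],[0,0,0]],[1,[0,0,0],[0,0,0]]])

```text
time_s: 5.48
ee_pos: [0.4272, 0.0245, 0.1599]
eef_rot: [3.142, -0.0, 1.241]
force: [0.1, -0.0, -1.7]
grip_width: 0.0141
grip_force: 25.0
```

```bash
python3 - <<'E'
from h import *
st(); plan((1,.4275,.0238,.135,1.242,3),(1,.4275,.0238,.135,1.242,2))
c=snap('scene','a1.png');cv2.imwrite('pics/a1c.png',cv2.resize(c['img'][180:330,180:380],(800,600),interpolation=cv2.INTER_CUBIC))
c=ctrl.camera('top'); cv2.imwrite('pics/a1t.png',cv2.resize(c['img'][220:340,230:390],(800,600),interpolation=cv2.INTER_CUBIC))
E
```

```text
t 5.475 p [0.4272 0.0245 0.1599] rot [ 3.142 -0.     1.241] q [-0.03  0.07  1.9   0.    1.17  0.3 ] F [ 0.1 -0.  -1.7] M [-0.09  0.12 -0.04] w 0.0141 gf 24.98237371444702
[[1, [-0.2, 0.2, 8.3], [0, 0, -0]], [1, [-0.2, 0.2, 8.3], [0, 0, -0.001]], [1, [-0.2, 0.1, 8.3], [0, 0, 0]], [1, [0, 0, 0], [0, 0, 0]], [1, [0, 0, 0], [0, 0, 0]]]
```

View pics/a1c.png

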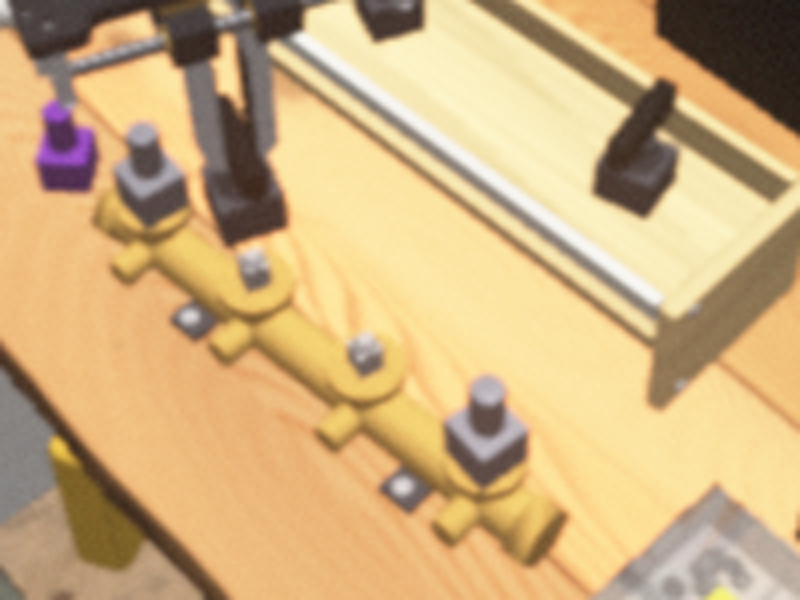

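>>> carry_out(commands=[[1,[-0.2,0.2,10],[0,0,0]],[1,[-0.2,0.2,10],[0,0,0]],[1,[-0.2,0.1,10],[0,0,0]],[1,[0,0,4],[0,0,0]],[1,[0,0,4],[0,0,0]],[1,[0,0,0],[0,0,0]],[1,[0,0,0],[0,0,0]]])

```text
time_s: 6.45
ee_pos: [0.427, 0.0238, 0.1221]
eef_rot: [3.141, -0.0, 1.242]
force: [-0.3, -0.6, -1.2]
grip_width: 0.0136
grip_force: 25.0
```

```bash
python3 -c "
from h import *
st()"
```

```text
t 6.45 p [0.427  0.0238 0.1221] rot [ 3.141 -0.     1.242] q [-0.03  0.12  1.94 -0.    1.07  0.3 ] F [-0.3 -0.6 -1.2] M [-0.05  0.07 -0.03] w 0.0136 gf 24.98228430747986
```

>>> carry_out(commands=[[1,[0,0,3],[0,0,0]],[1,[0,0,3],[0,0,0]],[1,[0,0,0],[0,0,0]],[1,[0,0,0],[0,0,0]]])

```text
time_s: 6.95
ee_pos: [0.4269, 0.0238, 0.1159]
eef_rot: [-3.142, 0.0, 1.242]
force: [-0.4, 0.7, -1.4]
grip_width: 0.0137
grip_force: 25.0
```

>>> carry_out(commands=[[1,[0,0,3],[0,0,0]],[1,[0,0,3],[0,0,0]],[1,[0,0,3],[0,0,0]],[1,[0,0,2],[0,0,0]],[1,[0,0,0],[0,0,0]],[1,[0,0,0],[0,0,0]]])

```text
time_s: 7.7
ee_pos: [0.4274, 0.0238, 0.1061]
eef_rot: [3.14, -0.0, 1.242]
force: [-6.7, -0.3, 20.1]
grip_width: 0.0137
grip_force: 25.0
```

>>> carry_out(commands=[[1,[0,0,-0.8],[0,0,0.1]],[1,[0,0,0],[0,0,0.15]],[1,[0,0,0],[0,0,0.15]],[1,[0,0,0],[0,0,0.15]],[1,[0,0,0],[0,0,0.15]],[1,[0,0,0],[0,0,0.1]],[1,[0,0,0],[0,0,0]],[1,[0,0,0],[0,0,0]]])

```text
time_s: 8.7
ee_pos: [0.4275, 0.0236, 0.1062]
eef_rot: [3.14, -0.001, 0.442]
force: [-0.7, -1.7, 4.3]
grip_width: 0.0138
grip_force: 25.0
```

```bash
python3 -c "
from h import *
st()"
```

```text
t 8.7 p [0.4275 0.0236 0.1062] rot [ 3.14e+00 -1.00e-03  4.42e-01] q [-0.03  0.15  1.96 -0.    1.03  1.1 ] F [-0.7 -1.7  4.3] M [-0.41  0.17  0.02] w 0.0138 gf 25.000586807727814
```

>>> carry_out(commands=[[1,[0,0,0],[0,0,0.06]],[1,[0,0,0],[0,0,0.06]],[1,[0,0,0],[0,0,0.05]],[1,[0,0,0],[0,0,0]]])

```text
time_s: 9.2
ee_pos: [0.4275, 0.0235, 0.1062]
eef_rot: [3.141, -0.001, 0.271]
force: [-0.2, -2.0, 5.5]
grip_width: 0.0142
grip_force: 25.0
```

```bash
python3 -c "
from h import *
st()"
```

```text
t 9.2 p [0.4275 0.0235 0.1062] rot [ 3.141e+00 -1.000e-03  2.710e-01] q [-0.03  0.15  1.96 -0.    1.03  1.27] F [-0.2 -2.   5.5] M [-0.59  0.18  0.06] w 0.0142 gf 25.005328059196472
```

>>> carry_out(commands=[[1,[0,0,0],[0,0,0.05]],[1,[0,0,0],[0,0,0.05]],[1,[0,0,0],[0,0,0]]])

```text
time_s: 9.57
ee_pos: [0.4275, 0.0235, 0.1062]
eef_rot: [3.141, -0.001, 0.172]
force: [0.6, -2.4, 4.8]
grip_width: 0.0139
grip_force: 25.2
```

```bash
python3 -c "
from h import *
st()"
```

```text
t 9.575 p [0.4275 0.0235 0.1062] rot [ 3.141e+00 -1.000e-03  1.720e-01] q [-0.03  0.15  1.96 -0.    1.03  1.37] F [ 0.6 -2.4  4.8] M [-0.6   0.24  0.35] w 0.0139 gf 25.19827902317047
```

>>> carry_out(commands=[[1,[0,0,0],[0,0,0.04]],[1,[0,0,0],[0,0,0]]])

```text
time_s: 9.82
ee_pos: [0.4275, 0.0235, 0.1062]
eef_rot: [3.141, -0.001, 0.132]
force: [0.4, -3.2, 5.5]
grip_width: 0.0139
grip_force: 25.6
```

```bash
python3 -c "
from h import *
st()"
```

```text
t 9.825 p [0.4275 0.0235 0.1062] rot [ 3.141e+00 -1.000e-03  1.320e-01] q [-0.03  0.15  1.96 -0.    1.03  1.41] F [ 0.4 -3.2  5.5] M [-0.61  0.19  0.47] w 0.0139 gf 25.629992187023163
```

>>> carry_out(commands=[[1,[0,0,0],[0,0,-0.06]],[0.6,[0,0,0],[0,0,0]],[0.6,[0,0,0],[0,0,0]],[0.5,[0,0,-10],[0,0,0]],[0.5,[0,0,-30],[0,0,0]],[0.5,[0,0,-30],[0,0,0]],[0.5,[-60,0,-20],[0,0,0]],[0.5,[-60,0,0],[0,0,0]],[0.5,[-50,0,0],[0,0,0]],[0.5,[0,0,0],[0,0,0]]])

```text
time_s: 11.08
ee_pos: [0.2594, -0.0087, 0.1964]
eef_rot: [3.14, -0.004, 0.19]
force: [-0.2, -0.6, 0.1]
grip_width: 0.0471
grip_force: 0.0
```

```bash
python3 - <<'E'
from h import *
st(); T=ctrl.camera('top')
for p in ((.578,.221),(.608,.124),(.622,-.066)): print(np.round(handle([T],*p),4))
print('fitted',np.round(handle([T],.427,.0225),4))
print('sp',np.round(spin([T],.4362,-.0573),4))
cv2.imwrite('pics/b1.png',cv2.resize(T['img'][130:350,160:440],(760,597),interpolation=cv2.INTER_CUBIC))
E
```

```text
t 11.075 p [ 0.2594 -0.0087  0.1964] rot [ 3.14  -0.004  0.19 ] q [-0.18 -0.41  2.22 -0.    1.33  1.21] F [-0.2 -0.6  0.1] M [-0.01  0.13 -0.03] w 0.0471 gf 0.0
[0.5789 0.2207 2.6682 0.8531]
[0.6074 0.1242 2.8572 0.8583]
[ 0.6218 -0.0658  0.237   0.8606]
fitted [0.4274 0.0225 0.2625 0.8583]
sp [ 0.4362 -0.0569  1.4944  0.8658]
```

View pics/b1.png

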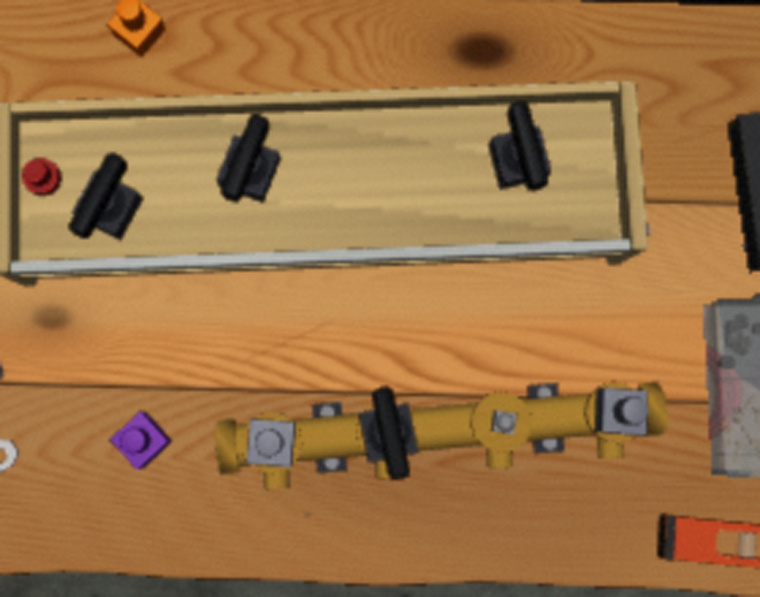

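```bash
python3 - <<'E'
from h import *
st();plan((.5,.6218,-.0658,.17,.237,7),(.5,.6218,-.0658,.17,.237,3))
E
```

```text
t 11.125 p [ 0.2607 -0.0086  0.1964] rot [ 3.14e+00 -3.00e-03  1.90e-01] q [-0.17 -0.41  2.21  0.    1.33  1.21] F [ 0.9 -0.  -0.2] M [-0.    0.12 -0.01] w 0.0467 gf 0.0
[[0.5, [49.1, 17.8, 3.8], [0, 0, -0.007]], [0.5, [49, 18.1, 3.8], [0, 0, -0.006]], [0.5, [48.9, 18.4, 3.7], [0, 0, -0.007]], [0.5, [48.7, 18.8, 3.8], [0, 0, -0.007]], [0.5, [48.6, 19.1, 3.8], [0, 0, -0.006]], [0.5, [48.5, 19.4, 3.8], [0, 0, -0.007]], [0.5, [48.4, 19.7, 3.7], [0, 0, -0.007]], [0.5, [-0, 0, 0], [0, 0, 0]], [0.5, [-0, 0, 0], [0, 0, 0]], [0.5, [-0, 0, 0], [0, 0, 0]]]
```

>>> carry_out(commands=[[0.5,[49,18,3.8],[0,0,-0.007]],[0.5,[49,18,3.8],[0,0,-0.006]],[0.5,[49,18.4,3.7],[0,0,-0.007]],[0.5,[48.7,18.8,3.8],[0,0,-0.007]],[0.5,[48.6,19,3.8],[0,0,-0.006]],[0.5,[48.5,19.4,3.8],[0,0,-0.007]],[0.5,[48.4,19.7,3.7],[0,0,-0.007]],[0.5,[0,0,0],[0,0,0]],[0.5,[0,0,0],[0,0,0]],[0.5,[0,0,0],[0,0,0]]])

```text
time_s: 12.38
ee_pos: [0.6216, -0.0648, 0.1695]
eef_rot: [3.141, -0.001, 0.239]
force: [-0.2, -0.4, 0.3]
grip_width: 0.0468
grip_force: 0.0
```

```bash
python3 - <<'E'
from h import *
st();plan((.5,.6218,-.0658,.106,.237,3),(.5,.6218,-.0658,.106,.237,2))
E
```

```text
t 12.375 p [ 0.6216 -0.0648  0.1695] rot [ 3.141e+00 -1.000e-03  2.390e-01] q [-0.16  0.5   1.33  0.    1.31  1.17] F [-0.2 -0.4  0.3] M [-0.06  0.13  0.02] w 0.0468 gf 0.0
[[0.5, [-0, 0.3, 21.2], [0, 0, 0.001]], [0.5, [-0, 0.4, 21.1], [0, 0, 0]], [0.5, [-0, 0.3, 21.2], [0, 0, 0.001]], [0.5, [-0, 0, 0], [0, 0, -0]], [0.5, [-0, 0, 0], [0, 0, -0]]]
```

>>> carry_out(commands=[[0.5,[0,0.3,21],[0,0,0]],[0.5,[0,0.4,21],[0,0,0]],[0.5,[0,0.3,21],[0,0,0]],[0.5,[0,0,0],[0,0,0]],[0.5,[0,0,0],[0,0,0]],[1,[0,0,0],[0,0,0]],[1,[0,0,0],[0,0,0]],[1,[0,0,0],[0,0,0]],[1,[0,0,0],[0,0,0]]])

```text
time_s: 13.5
ee_pos: [0.6221, -0.0661, 0.106]
eef_rot: [-3.142, 0.0, 0.239]
force: [0.4, 0.4, -1.0]
grip_width: 0.0135
grip_force: 25.0
```

```bash
cat >> h.py <<'E'
def carry(hx,hy,sx,sy,syaw,n,dy=.0007):
    """after gripping handle last seen at hx,hy: lift, go over spindle"""
    o=ctrl.get_obs(); p=o['ee_pos']; a=o['eef_rot'][2]; k=(hx-p[0])*np.cos(a)+(hy-p[1])*np.sin(a)
    print('hub off along bar',k); tx,ty=sx-k*np.cos(syaw),sy+dy-k*np.sin(syaw)
    plan((1,p[0],p[1],p[2]+.054,a,4),(1,tx,ty,p[2]+.054,syaw,n),(1,tx,ty,p[2]+.054,syaw,2),(1,tx,ty,p[2]+.016,syaw,4),(1,tx,ty,p[2]+.016,syaw,2))
E
python3 - <<'E'
from h import *
st(); carry(.6218,-.0658,.4362,-.0571,1.49,8)
E
```

```text
t 13.5 p [ 0.6221 -0.0661  0.106 ] rot [-3.142  0.     0.239] q [-0.16  0.56  1.39  0.    1.19  1.17] F [ 0.4  0.4 -1. ] M [0.07 0.18 0.01] w 0.0135 gf 24.95393604040146
hub off along bar -0.0002629901309666495
[[1, [0, 0, -13.5], [0, 0, -0]], [1, [0, 0, -13.5], [0, 0, -0]], [1, [0, 0, -13.5], [0, 0, -0]], [1, [0, 0, -13.5], [0, 0, -0]], [1, [-22.3, -6.7, -0], [0, 0, -0.156]], [1, [-21, -10.1, -0], [0, 0, -0.157]], [1, [-19.1, -13.2, -0], [0, 0, -0.156]], [1, [-16.9, -16.1, -0], [0, 0, -0.157]], [1, [-14.1, -18.4, 0], [0, 0, -0.156]], [1, [-11.1, -20.5, 0], [0, 0, -0.156]]]
[[1, [-7.7, -21.9, 0], [0, 0, -0.157]], [1, [-4.3, -22.9, 0], [0, 0, -0.156]], [1, [0, -0, -0], [0, 0, -0]], [1, [0, -0, 0], [0, 0, -0]], [1, [0, -0, 9.5], [0, 0, -0]], [1, [0, -0, 9.5], [0, 0, -0]], [1, [0, -0, 9.5], [0, 0, -0]], [1, [0, -0, 9.5], [0, 0, -0]], [1, [0, -0, -0], [0, 0, -0]], [1, [0, -0, -0], [0, 0, -0]]]
```

>>> carry_out(commands=[[1,[0,0,-13.5],[0,0,0]],[1,[0,0,-13.5],[0,0,0]],[1,[0,0,-13.5],[0,0,0]],[1,[0,0,-13.5],[0,0,0]],[1,[-22.3,-6.7,0],[0,0,-0.156]],[1,[-21,-10.1,0],[0,0,-0.157]],[1,[-19.1,-13.2,0],[0,0,-0.156]],[1,[-16.9,-16.1,0],[0,0,-0.157]],[1,[-14.1,-18.4,0],[0,0,-0.156]],[1,[-11.1,-20.5,0],[0,0,-0.156]]])

```text
time_s: 14.75
ee_pos: [0.482, -0.0586, 0.1607]
eef_rot: [3.141, -0.0, 1.182]
force: [0.3, 0.0, -1.6]
grip_width: 0.0137
grip_force: 25.0
```

>>> carry_out(commands=[[1,[-7.7,-21.9,0],[0,0,-0.157]],[1,[-4.3,-22.9,0],[0,0,-0.156]],[1,[0,0,0],[0,0,0]],[1,[0,0,0],[0,0,0]],[1,[0,0,9.5],[0,0,0]],[1,[0,0,9.5],[0,0,0]],[1,[0,0,9.5],[0,0,0]],[1,[0,0,9.5],[0,0,0]],[1,[0,0,0],[0,0,0]],[1,[0,0,0],[0,0,0]]])

```text
time_s: 16.0
ee_pos: [0.4362, -0.056, 0.122]
eef_rot: [-3.141, -0.0, 1.49]
force: [0.0, 2.3, -3.7]
grip_width: 0.0136
grip_force: 25.0
```

>>> carry_out(commands=[[1,[0,0,3],[0,0,0]],[1,[0,0,3],[0,0,0]],[1,[0,0,0],[0,0,0]],[1,[0,0,0],[0,0,0]]])

```text
time_s: 16.5
ee_pos: [0.4363, -0.056, 0.1159]
eef_rot: [-3.142, -0.0, 1.49]
force: [1.2, 4.4, -3.7]
grip_width: 0.0139
grip_force: 25.0
```

>>> carry_out(commands=[[1,[0.5,0,3],[0,0,0]],[1,[0,0,3],[0,0,0]],[1,[0,0,3],[0,0,0]],[1,[0,0,2],[0,0,0]],[1,[0,0,0],[0,0,0]],[1,[0,0,0],[0,0,0]]])

```text
time_s: 17.25
ee_pos: [0.4364, -0.0556, 0.1058]
eef_rot: [3.141, -0.0, 1.49]
force: [-5.4, 4.3, 14.6]
grip_width: 0.0137
grip_force: 25.0
```

>>> carry_out(commands=[[1,[0,0,-0.7],[0,0,0.1]],[1,[0,0,0],[0,0,0.16]],[1,[0,0,0],[0,0,0.16]],[1,[0,0,0],[0,0,0.16]],[1,[0,0,0],[0,0,0.16]],[1,[0,0,0],[0,0,0.16]],[1,[0,0,0],[0,0,0.16]],[1,[0,0,0],[0,0,0.16]],[1,[0,0,0],[0,0,0]],[1,[0,0,0],[0,0,0]]])

```text
time_s: 18.5
ee_pos: [0.4367, -0.056, 0.1059]
eef_rot: [3.141, -0.001, 0.273]
force: [4.2, -0.8, 0.3]
grip_width: 0.0136
grip_force: 25.0
```

>>> carry_out(commands=[[1,[0,0,0],[0,0,0.06]],[1,[0,0,0],[0,0,0.06]],[1,[0,0,0],[0,0,0]]])

```text
time_s: 18.88
ee_pos: [0.4366, -0.0559, 0.1059]
eef_rot: [3.141, -0.001, 0.153]
force: [3.3, -1.6, 1.3]
grip_width: 0.0137
grip_force: 25.4
```

```bash
python3 -c "
from h import *
st()"
```

```text
t 18.875 p [ 0.4366 -0.0559  0.1059] rot [ 3.141e+00 -1.000e-03  1.530e-01] q [-0.21  0.17  1.93 -0.    1.04  1.21] F [ 3.3 -1.6  1.3] M [-0.38 -0.63  0.36] w 0.0137 gf 25.35274565219879
```

>>> carry_out(commands=[[1,[0,0,0],[0,0,0.04]],[1,[0,0,0],[0,0,0]],[1,[0,0,0],[0,0,-0.06]],[0.6,[0,0,0],[0,0,0]],[0.6,[0,0,0],[0,0,0]],[0.5,[0,0,-15],[0,0,0]],[0.5,[0,0,-40],[0,0,0]],[0.5,[0,0,0],[0,0,0]],[0.5,[0,0,0],[0,0,0]]])

```text
time_s: 20.0
ee_pos: [0.4361, -0.0556, 0.1607]
eef_rot: [-3.142, 0.0, 0.17]
force: [0.3, 0.4, 0.6]
grip_width: 0.0471
grip_force: 0.0
```

```bash
python3 - <<'E'
from h import *
st(); plan((.5,.4455,-.1367,.16,.17,2),(.5,.4455,-.1367,.16,.17,2),(.5,.4455,-.1367,.093,.17,4),(.5,.4455,-.1367,.093,.17,2))
E
```

```text
t 20.0 p [ 0.4361 -0.0556  0.1607] rot [-3.142  0.     0.17 ] q [-0.21  0.1   1.87  0.    1.17  1.19] F [0.3 0.4 0.6] M [ 0.01  0.14 -0.01] w 0.0471 gf 0.0
[[0.5, [-2.2, 40.8, 0.3], [0, 0, -0]], [0.5, [-2.2, 40.7, 0.4], [0, 0, -0]], [0.5, [0, 0, -0], [0, 0, -0]], [0.5, [0, 0, -0], [0, 0, -0]], [0.5, [0, 0, 16.7], [0, 0, -0]], [0.5, [0, 0, 16.8], [0, 0, -0]], [0.5, [0, 0, 16.7], [0, 0, -0]], [0.5, [0, 0, 16.8], [0, 0, -0]], [0.5, [0, 0, -0], [0, 0, -0]], [0.5, [0, 0, -0], [0, 0, -0]]]
```

>>> carry_out(commands=[[0.5,[-2.2,40.8,0.3],[0,0,0]],[0.5,[-2.2,40.7,0.4],[0,0,0]],[0.5,[0,0,0],[0,0,0]],[0.5,[0,0,0],[0,0,0]],[0.5,[0,0,16.5],[0,0,0]],[0.5,[0,0,16.5],[0,0,0]],[0.5,[0,0,16.5],[0,0,0]],[0.5,[0,0,16.5],[0,0,0]],[0.5,[0,0,0],[0,0,0]],[0.5,[0,0,0],[0,0,0]]])

```text
time_s: 21.25
ee_pos: [0.446, -0.1363, 0.0946]
eef_rot: [3.141, -0.0, 0.171]
force: [0.1, 0.5, 0.5]
grip_width: 0.0469
grip_force: 0.0
```

>>> carry_out(commands=[[1,[0,0,0],[0,0,0]],[1,[0,0,0],[0,0,0]],[1,[0,0,0],[0,0,0]],[1,[0,0,0],[0,0,0]],[1,[0,0,-14],[0,0,0]],[1,[0,0,-14],[0,0,0]],[1,[0,0,-14],[0,0,0]],[1,[0,0,-14],[0,0,0]],[1,[0,0,0],[0,0,0]],[1,[0,0,0],[0,0,0]]], squeeze=12)

```text
time_s: 22.5
ee_pos: [0.4455, -0.1367, 0.1497]
eef_rot: [-3.141, 0.0, 0.17]
force: [-0.0, 0.2, -0.5]
grip_width: 0.0176
grip_force: 12.0
```

```bash
python3 - <<'E'
from h import *
st(); z=ctrl.get_obs()['ee_pos'][2]; plan((1,.605,-.075,z,.17,5),(1,.605,-.075,z,.17,3),(1,.605,-.075,z-.054,.17,4),(1,.605,-.075,z-.055,.17,2))
T=ctrl.camera('top'); Sc=snap('scene','x.png')
print('C handle',np.round(handle([T],.436,-.0573),4), 'D cap held scene', np.round(fit([Sc],CAP,.4455,-.1367,.116,grey,[0.]),4))
E
```

```text
t 22.5 p [ 0.4455 -0.1367  0.1497] rot [-3.141  0.     0.17 ] q [-0.38  0.17  1.82  0.    1.15  1.02] F [-0.   0.2 -0.5] M [-0.03  0.18 -0.05] w 0.0176 gf 11.998888218950015
[[1, [33.5, -6.8, -0], [0, 0, -0]], [1, [33.5, -6.7, -0], [0, 0, -0]], [1, [33.6, -6.8, -0], [0, 0, -0]], [1, [33.5, -6.8, -0], [0, 0, -0]], [1, [33.5, -6.7, -0], [0, 0, -0]], [1, [-0, -0, -0], [0, 0, -0]], [1, [-0, -0, -0], [0, 0, -0]], [1, [-0, -0, -0], [0, 0, -0]], [1, [-0, -0, 13.5], [0, 0, -0]], [1, [-0, -0, 13.5], [0, 0, -0]]]
[[1, [-0, -0, 13.5], [0, 0, -0]], [1, [-0, -0, 13.5], [0, 0, -0]], [1, [-0, -0, 0.5], [0, 0, -0]], [1, [-0, -0, 0.5], [0, 0, -0]]]
C handle [ 0.4381 -0.1008  3.1145  0.3839] D cap held scene [ 0.449  -0.1306 -0.4368  0.2963]
```

>>> carry_out(commands=[[1,[33.5,-6.8,0],[0,0,0]],[1,[33.5,-6.8,0],[0,0,0]],[1,[33.5,-6.8,0],[0,0,0]],[1,[33.5,-6.8,0],[0,0,0]],[1,[33.5,-6.8,0],[0,0,0]],[1,[0,0,0],[0,0,0]],[1,[0,0,0],[0,0,0]],[1,[0,0,13.5],[0,0,0]],[1,[0,0,13.5],[0,0,0]],[1,[0,0,13.5],[0,0,0]]])

```text
time_s: 23.85
ee_pos: [0.6046, -0.0751, 0.1082]
eef_rot: [-3.141, 0.001, 0.17]
force: [0.5, -0.7, -0.7]
grip_width: 0.0175
grip_force: 12.0
```

>>> carry_out(commands=[[1,[0,0,13.5],[0,0,0]],[1,[0,0,1],[0,0,0]],[1,[0,0,0],[0,0,0]],[1,[0,0,0],[0,0,0]]])

```text
time_s: 24.35
ee_pos: [0.6052, -0.0749, 0.0953]
eef_rot: [3.141, -0.0, 0.17]
force: [-0.9, -0.7, -0.2]
grip_width: 0.0178
grip_force: 12.0
```

>>> carry_out(commands=[[0.6,[0,0,0],[0,0,0]],[0.6,[0,0,0],[0,0,0]],[0.6,[0,0,-10],[0,0,0]],[0.6,[0,0,-50],[0,0,0]],[0.5,[0,0,-40],[0,0,0]],[0.5,[0,0,0],[0,0,0]],[0.5,[0,0,0],[0,0,0]]])

```text
time_s: 25.22
ee_pos: [0.6048, -0.0749, 0.1947]
eef_rot: [-3.141, 0.001, 0.17]
force: [-0.1, -0.8, 0.0]
grip_width: 0.0467
grip_force: 0.0
```

```bash
python3 - <<'E'
from h import *
st(); plan((.5,.53,.05,.19,.17,3),(.5,.4185,.1018,.17,.17,3),(.5,.4185,.1018,.17,.17,2),(.5,.4185,.1018,.094,.17,4),(.5,.4185,.1018,.094,.17,2))
E
```

```text
t 25.225 p [ 0.6048 -0.0749  0.1947] rot [-3.141e+00  1.000e-03  1.700e-01] q [-0.18  0.44  1.35 -0.    1.35  1.22] F [-0.1 -0.8  0. ] M [0.01 0.17 0.  ] w 0.0467 gf 0.0
[[0.5, [-17.5, -45.2, 1.6], [0, 0, -0]], [0.5, [-17.6, -45.3, 1.5], [0, 0, -0]], [0.5, [-17.5, -45.2, 1.6], [0, 0, -0]], [0.5, [-33.7, -23.3, 6.7], [0, 0, -0]], [0.5, [-33.7, -23.3, 6.6], [0, 0, -0]], [0.5, [-33.8, -23.3, 6.7], [0, 0, -0]], [0.5, [0, -0, -0], [0, 0, -0]], [0.5, [0, -0, -0], [0, 0, -0]], [0.5, [0, -0, 19], [0, 0, -0]], [0.5, [0, -0, 19], [0, 0, -0]]]
[[0.5, [0, -0, 19], [0, 0, -0]], [0.5, [0, -0, 19], [0, 0, -0]], [0.5, [0, -0, -0], [0, 0, -0]], [0.5, [0, -0, -0], [0, 0, -0]]]
```

>>> carry_out(commands=[[0.5,[-17.5,-45.2,1.6],[0,0,0]],[0.5,[-17.6,-45.3,1.5],[0,0,0]],[0.5,[-17.5,-45.2,1.6],[0,0,0]],[0.5,[-33.7,-23.3,6.7],[0,0,0]],[0.5,[-33.7,-23.3,6.6],[0,0,0]],[0.5,[-33.8,-23.3,6.7],[0,0,0]],[0.5,[0,0,0],[0,0,0]],[0.5,[0,0,0],[0,0,0]],[0.5,[0,0,19],[0,0,0]],[0.5,[0,0,19],[0,0,0]]])

```text
time_s: 26.48
ee_pos: [0.4196, 0.1013, 0.1316]
eef_rot: [3.142, 0.0, 0.169]
force: [0.9, -0.1, 0.3]
grip_width: 0.0467
grip_force: 0.0
```

>>> carry_out(commands=[[0.5,[0,0,19],[0,0,0]],[0.5,[0,0,19],[0,0,0]],[0.5,[0,0,0],[0,0,0]],[0.5,[0,0,0],[0,0,0]],[1,[0,0,0],[0,0,0]],[1,[0,0,0],[0,0,0]],[1,[0,0,0],[0,0,0]],[1,[0,0,0],[0,0,0]]])

```text
time_s: 27.48
ee_pos: [0.4188, 0.1017, 0.0944]
eef_rot: [3.142, -0.0, 0.17]
force: [0.4, 0.1, 0.9]
grip_width: 0.0176
grip_force: 12.0
```

>>> carry_out(commands=[[1,[0,0,-14],[0,0,0]],[1,[0,0,-14],[0,0,0]],[1,[0,0,-14],[0,0,0]],[1,[0,0,-14],[0,0,0]],[1,[0,0,0],[0,0,0]],[1,[0,0,0],[0,0,0]]])

```text
time_s: 28.22
ee_pos: [0.4186, 0.1017, 0.15]
eef_rot: [3.142, 0.0, 0.17]
force: [-0.2, 0.4, -1.2]
grip_width: 0.0176
grip_force: 12.0
```

```bash
python3 - <<'E'
from h import *
st(); z=ctrl.get_obs()['ee_pos'][2]; plan((1,.603,.005,z+.015,.17,6),(1,.603,.005,z+.015,.17,2),(1,.603,.005,z-.055,.17,4),(1,.603,.005,z-.055,.17,2))
E
```

```text
t 28.225 p [0.4186 0.1017 0.15  ] rot [3.142 0.    0.17 ] q [ 0.15  0.09  1.91 -0.    1.14  1.55] F [-0.2  0.4 -1.2] M [-0.04  0.15 -0.02] w 0.0176 gf 11.987638107530074
[[1, [27.6, 21.1, -2.5], [0, 0, -0]], [1, [27.5, 21.1, -2.5], [0, 0, -0]], [1, [27.6, 21, -2.5], [0, 0, -0]], [1, [27.6, 21.1, -2.5], [0, 0, -0]], [1, [27.6, 21.1, -2.5], [0, 0, -0]], [1, [27.5, 21.1, -2.5], [0, 0, -0]], [1, [0, -0, -0], [0, 0, -0]], [1, [0, -0, -0], [0, 0, -0]], [1, [0, -0, 17.5], [0, 0, -0]], [1, [0, -0, 17.5], [0, 0, -0]]]
[[1, [0, -0, 17.5], [0, 0, -0]], [1, [0, -0, 17.5], [0, 0, -0]], [1, [0, -0, -0], [0, 0, -0]], [1, [0, -0, -0], [0, 0, -0]]]
```

>>> carry_out(commands=[[1,[27.6,21.1,-2.5],[0,0,0]],[1,[27.5,21.1,-2.5],[0,0,0]],[1,[27.6,21,-2.5],[0,0,0]],[1,[27.6,21.1,-2.5],[0,0,0]],[1,[27.6,21.1,-2.5],[0,0,0]],[1,[27.5,21.1,-2.5],[0,0,0]],[1,[0,0,0],[0,0,0]],[1,[0,0,0],[0,0,0]],[1,[0,0,17.5],[0,0,0]],[1,[0,0,17.5],[0,0,0]]])

```text
time_s: 29.48
ee_pos: [0.6025, 0.0054, 0.1288]
eef_rot: [-3.141, 0.001, 0.17]
force: [0.3, 1.1, 0.0]
grip_width: 0.0177
grip_force: 12.0
```

>>> carry_out(commands=[[1,[0,0,17.5],[0,0,0]],[1,[0,0,17.5],[0,0,0]],[1,[0,0,0.5],[0,0,0]],[1,[0,0,0],[0,0,0]],[1,[0,0,0],[0,0,0]]])

```text
time_s: 30.1
ee_pos: [0.6033, 0.0049, 0.0951]
eef_rot: [3.141, -0.001, 0.17]
force: [-0.4, -0.3, -0.5]
grip_width: 0.0176
grip_force: 12.0
```

>>> carry_out(commands=[[0.6,[0,0,0],[0,0,0]],[0.6,[0,0,0],[0,0,0]],[0.6,[0,0,-10],[0,0,0]],[0.6,[0,0,-50],[0,0,0]],[0.5,[0,0,-40],[0,0,0]],[0.5,[-60,0,0],[0,0,0]],[0.5,[-60,0,0],[0,0,0]],[0.5,[-60,0,0],[0,0,0]],[0.5,[-60,0,0],[0,0,0]],[0.5,[-60,0,0],[0,0,0]]])

```text
time_s: 31.35
ee_pos: [0.3058, -0.0458, 0.1953]
eef_rot: [3.141, -0.001, 0.17]
force: [0.0, -0.9, 1.7]
grip_width: 0.047
grip_force: 0.0
```

>>> carry_out(commands=[[0.5,[-30,0,0],[0,0,0]],[0.5,[0,0,0],[0,0,0]],[0.5,[0,0,0],[0,0,0]]])

```text
time_s: 31.72
ee_pos: [0.2786, -0.0509, 0.1954]
eef_rot: [3.141, -0.001, 0.17]
force: [0.0, -0.5, -0.0]
grip_width: 0.047
grip_force: 0.0
```

```bash
python3 - <<'E'
from h import *
st(); T=ctrl.camera('top')
for p in ((.579,.221),(.608,.124)): print(np.round(handle([T],*p),4))
for p in((.4272,.0225),(.4362,-.057)): print('fitted',np.round(handle([T],*p),4))
for p in((.4184,.1017),(.4454,-.1366)): print('sp',np.round(spin([T],*p),4))
cv2.imwrite('pics/c1.png',cv2.resize(T['img'][130:350,160:440],(760,597),interpolation=cv2.INTER_CUBIC))
E
```

```text
t 31.725 p [ 0.2786 -0.0509  0.1954] rot [ 3.141e+00 -1.000e-03  1.700e-01] q [-0.31 -0.34  2.17  0.    1.31  1.09] F [ 0.  -0.5 -0. ] M [-0.03  0.11  0.02] w 0.047 gf 0.0
[0.563  0.2332 3.1499 0.8629]
[ 0.6068  0.1241 -0.2783  0.8576]
fitted [0.4274 0.023  0.2224 0.8568]
fitted [ 0.4356 -0.0581  0.2175  0.74  ]
sp [0.418  0.102  1.1294 0.9066]
sp [ 0.4451 -0.1368  1.0999  0.8618]
```

View pics/c1.png

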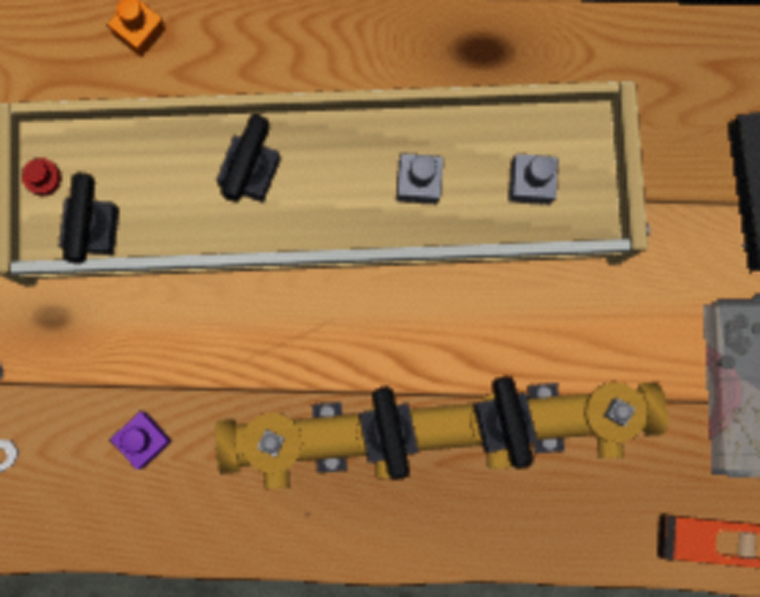

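```bash
python3 - <<'E'
from h import *
plan((.5,.48,.08,.19,-.1,5),(.5,.6068,.1241,.17,-.278,3),(.5,.6068,.1241,.17,-.278,2))
E
```

```text
[[0.5, [44.1, -19, 1], [0, 0, 0.054]], [0.5, [43, -21.3, 1.1], [0, 0, 0.054]], [0.5, [41.9, -23.6, 1], [0, 0, 0.054]], [0.5, [40.4, -25.8, 1], [0, 0, 0.054]], [0.5, [39.1, -28, 1.1], [0, 0, 0.054]], [0.5, [40.6, -18.8, 6.7], [0, 0, 0.059]], [0.5, [39.4, -21.2, 6.6], [0, 0, 0.06]], [0.5, [38, -23.6, 6.7], [0, 0, 0.059]], [0.5, [0, 0, -0], [0, 0, 0]], [0.5, [0, 0, -0], [0, 0, 0]]]
```

>>> carry_out(commands=[[0.5,[44.1,-19,1],[0,0,0.054]],[0.5,[43,-21.3,1.1],[0,0,0.054]],[0.5,[41.9,-23.6,1],[0,0,0.054]],[0.5,[40.4,-25.8,1],[0,0,0.054]],[0.5,[39.1,-28,1.1],[0,0,0.054]],[0.5,[40.6,-18.8,6.7],[0,0,0.059]],[0.5,[39.4,-21.2,6.6],[0,0,0.06]],[0.5,[38,-23.6,6.7],[0,0,0.059]],[0.5,[0,0,0],[0,0,0]],[0.5,[0,0,0],[0,0,0]]], squeeze=25)

```text
time_s: 33.02
ee_pos: [0.6057, 0.1244, 0.1688]
eef_rot: [3.141, 0.001, -0.277]
force: [0.6, 0.3, 1.2]
grip_width: 0.0466
grip_force: 0.0
```

```bash
python3 - <<'E'
from h import *
st();plan((.5,.6068,.1241,.106,-.278,3),(.5,.6068,.1241,.106,-.278,2))
E
```

```text
t 33.025 p [0.6057 0.1244 0.1688] rot [ 3.141e+00  1.000e-03 -2.770e-01] q [ 0.14  0.48  1.36 -0.    1.31  1.99] F [0.6 0.3 1.2] M [0.04 0.18 0.01] w 0.0466 gf 0.0
[[0.5, [0.4, -0, 20.9], [0, 0, 0]], [0.5, [0.3, -0, 20.9], [0, 0, 0.001]], [0.5, [0.4, -0, 21], [0, 0, -0]], [0.5, [0, -0, -0], [0, 0, -0]], [0.5, [0, -0, -0], [0, 0, -0]]]
```

>>> carry_out(commands=[[0.5,[0.4,0,21],[0,0,0]],[0.5,[0.3,0,21],[0,0,0]],[0.5,[0.3,0,21],[0,0,0]],[0.5,[0,0,0],[0,0,0]],[0.5,[0,0,0],[0,0,0]],[1,[0,0,0],[0,0,0]],[1,[0,0,0],[0,0,0]],[1,[0,0,0],[0,0,0]],[1,[0,0,0],[0,0,0]]])

```text
time_s: 34.15
ee_pos: [0.6071, 0.1238, 0.1067]
eef_rot: [-3.142, -0.0, -0.278]
force: [0.5, -0.3, 0.7]
grip_width: 0.0136
grip_force: 25.0
```

```bash
python3 - <<'E'
from h import *
st(); o=ctrl.get_obs(); p=o['ee_pos']; a=o['eef_rot'][2]; sy=1.10
k=(.6068-p[0])*np.cos(a)+(.1241-p[1])*np.sin(a); tx,ty=.4451-k*np.cos(sy),-.1363-k*np.sin(sy); print(k)
plan((1,p[0],p[1],p[2]+.075,a,4),(1,.53,-.1,p[2]+.075,.6,6),(1,tx,ty,p[2]+.07,sy,4),(1,tx,ty,p[2]+.07,sy,2),(1,tx,ty,p[2]+.016,sy,4))
E
```

```text
t 34.15 p [0.6071 0.1238 0.1067] rot [-3.142 -0.    -0.278] q [ 0.14  0.54  1.41 -0.    1.18  1.99] F [ 0.5 -0.3  0.7] M [0.06 0.03 0.04] w 0.0136 gf 24.99974101781845
-0.0003408369146814339
[[1, [0, -0, -18.7], [0, 0, -0]], [1, [0, -0, -18.8], [0, 0, -0]], [1, [0, -0, -18.8], [0, 0, -0]], [1, [0, -0, -18.7], [0, 0, -0]], [1, [-2.1, 39.4, -0], [0, 0, -0.146]], [1, [-7.8, 38.7, -0], [0, 0, -0.147]], [1, [-13.4, 37.1, -0], [0, 0, -0.146]], [1, [-18.7, 34.7, -0], [0, 0, -0.146]], [1, [-23.5, 31.7, -0], [0, 0, -0.147]], [1, [-27.9, 27.9, -0], [0, 0, -0.146]]]
[[1, [-22.6, -4.5, 1.3], [0, 0, -0.125]], [1, [-21.8, -7.3, 1.2], [0, 0, -0.125]], [1, [-20.7, -10, 1.3], [0, 0, -0.125]], [1, [-19.4, -12.5, 1.2], [0, 0, -0.125]], [1, [0, 0, -0], [0, 0, -0]], [1, [0, 0, -0], [0, 0, -0]], [1, [0, 0, 13.5], [0, 0, -0]], [1, [0, 0, 13.5], [0, 0, -0]], [1, [0, 0, 13.5], [0, 0, -0]], [1, [0, 0, 13.5], [0, 0, -0]]]
```

>>> carry_out(commands=[[1,[0,0,-18.7],[0,0,0]],[1,[0,0,-18.8],[0,0,0]],[1,[0,0,-18.8],[0,0,0]],[1,[0,0,-18.7],[0,0,0]],[1,[-2.1,39.4,0],[0,0,-0.146]],[1,[-7.8,38.7,0],[0,0,-0.147]],[1,[-13.4,37.1,0],[0,0,-0.146]],[1,[-18.7,34.7,0],[0,0,-0.146]],[1,[-23.5,31.7,0],[0,0,-0.147]],[1,[-27.9,27.9,0],[0,0,-0.146]]])

```text
time_s: 35.4
ee_pos: [0.5295, -0.1012, 0.1826]
eef_rot: [3.141, -0.0, 0.605]
force: [0.5, -0.3, -1.7]
grip_width: 0.0139
grip_force: 25.0
```

>>> carry_out(commands=[[1,[-22.6,-4.5,1.3],[0,0,-0.125]],[1,[-21.8,-7.3,1.2],[0,0,-0.125]],[1,[-20.7,-10,1.3],[0,0,-0.125]],[1,[-19.4,-12.5,1.2],[0,0,-0.125]],[1,[0,0,0],[0,0,0]],[1,[0,0,0],[0,0,0]],[1,[0,0,13.5],[0,0,0]],[1,[0,0,13.5],[0,0,0]],[1,[0,0,0],[0,0,0]],[1,[0,0,0],[0,0,0]]])

```text
time_s: 36.65
ee_pos: [0.4453, -0.136, 0.1496]
eef_rot: [-3.141, 0.0, 1.1]
force: [0.9, -0.1, -1.1]
grip_width: 0.0142
grip_force: 25.0
```

>>> carry_out(commands=[[1,[0,0,13.5],[0,0,0]],[1,[0,0,13.5],[0,0,0]],[1,[0,0,3],[0,0,0]],[1,[0,0,3],[0,0,0]],[1,[0,0,0],[0,0,0]],[1,[0,0,0],[0,0,0]]])

```text
time_s: 37.4
ee_pos: [0.4453, -0.136, 0.1168]
eef_rot: [3.141, -0.0, 1.1]
force: [0.7, 1.2, -2.4]
grip_width: 0.0137
grip_force: 25.0
```

>>> carry_out(commands=[[1,[0,0,3],[0,0,0]],[1,[0,0,3],[0,0,0]],[1,[0,0,3],[0,0,0]],[1,[0,0,2],[0,0,0]],[1,[0,0,0],[0,0,0]],[1,[0,0,0],[0,0,0]]])

```text
time_s: 38.15
ee_pos: [0.4455, -0.136, 0.1066]
eef_rot: [3.141, -0.0, 1.1]
force: [-3.1, 3.9, 13.2]
grip_width: 0.014
grip_force: 25.0
```

>>> carry_out(commands=[[1,[0,0,-0.5],[0,0,0.1]],[1,[0,0,0],[0,0,0.16]],[1,[0,0,0],[0,0,0.16]],[1,[0,0,0],[0,0,0.16]],[1,[0,0,0],[0,0,0.16]],[1,[0,0,0],[0,0,0.1]],[1,[0,0,0],[0,0,0.06]],[1,[0,0,0],[0,0,0]],[1,[0,0,0],[0,0,0]]])

```text
time_s: 39.28
ee_pos: [0.4455, -0.1359, 0.1066]
eef_rot: [3.141, -0.001, 0.2]
force: [0.2, 3.8, 7.3]
grip_width: 0.0138
grip_force: 25.1
```

```bash
python3 -c "
from h import *
st()"
```

```text
t 39.275 p [ 0.4455 -0.1359  0.1066] rot [ 3.141e+00 -1.000e-03  2.000e-01] q [-0.37  0.23  1.86  0.    1.05  1.  ] F [0.2 3.8 7.3] M [0.9  0.26 0.2 ] w 0.0138 gf 25.065731406211853
```

>>> carry_out(commands=[[1,[0,0,0],[0,0,0.05]],[1,[0,0,0],[0,0,0.03]],[1,[0,0,0],[0,0,0]]])

```text
time_s: 39.65
ee_pos: [0.4455, -0.136, 0.1066]
eef_rot: [3.141, -0.001, 0.12]
force: [-0.7, 5.2, 6.5]
grip_width: 0.0139
grip_force: 25.9
```

```bash
python3 -c "
from h import *
st()"
```

```text
t 39.65 p [ 0.4455 -0.136   0.1066] rot [ 3.141e+00 -1.000e-03  1.200e-01] q [-0.37  0.23  1.86  0.    1.05  1.08] F [-0.7  5.2  6.5] M [0.73 0.23 0.53] w 0.0139 gf 25.93455970287323
```

>>> carry_out(commands=[[1,[0,0,0],[0,0,-0.06]],[0.6,[0,0,0],[0,0,0]],[0.6,[0,0,0],[0,0,0]],[0.65,[0,0,-15],[0,0,0]],[0.65,[0,0,-50],[0,0,0]],[0.65,[-55,0,-20],[0,0,0]],[0.65,[-55,0,0],[0,0,0]],[0.65,[-30,0,0],[0,0,0]],[0.65,[0,0,0],[0,0,0]],[0.65,[0,0,0],[0,0,0]]])

```text
time_s: 40.9
ee_pos: [0.308, -0.1612, 0.1918]
eef_rot: [3.141, -0.001, 0.179]
force: [0.1, -0.1, 0.0]
grip_width: 0.0336
grip_force: 0.0
```

```bash
python3 - <<'E'
from h import *
st(); T=ctrl.camera('top')
h=handle([T],.563,.2332); print(np.round(h,4))
for p in((.4272,.0225),(.4362,-.057),(.4451,-.1368)): print('fitted',np.round(handle([T],*p),4))
print('sp',np.round(spin([T],.4182,.102),4))
yw=h[2]-np.pi if h[2]>1.57 else h[2]
plan((.65,.45,.12,.19,.1,6),(.65,h[0],h[1],.17,yw,3),(.65,h[0],h[1],.17,yw,2))
E
```

```text
t 40.9 p [ 0.308  -0.1612  0.1918] rot [ 3.141e+00 -1.000e-03  1.790e-01] q [-0.59 -0.16  2.05  0.    1.25  0.8 ] F [ 0.1 -0.1  0. ] M [-0.    0.14  0.03] w 0.0336 gf 0.0
[0.563  0.2333 0.0099 0.8637]
fitted [0.4265 0.0225 0.2286 0.8573]
fitted [ 0.4356 -0.0581  0.2184  0.7409]
fitted [ 0.4452 -0.1363  3.3434  0.8384]
sp [0.4181 0.1022 1.1717 0.8924]
[[0.65, [31.6, -41.9, 0.2], [0, 0, 0.013]], [0.65, [31.2, -42.2, 0.3], [0, 0, 0.014]], [0.65, [30.5, -42.7, 0.2], [0, 0, 0.013]], [0.65, [29.9, -43.1, 0.3], [0, 0, 0.013]], [0.65, [29.4, -43.5, 0.2], [0, 0, 0.014]], [0.65, [28.8, -43.9, 0.3], [0, 0, 0.013]], [0.65, [41.2, -33.8, 6.7], [0, 0, 0.03]], [0.65, [40.2, -35, 6.6], [0, 0, 0.03]], [0.65, [39.1, -36.3, 6.7], [0, 0, 0.03]], [0.65, [0, 0, -0], [0, 0, -0]]]
[[0.65, [0, 0, -0], [0, 0, -0]]]
```

>>> carry_out(commands=[[0.65,[31.6,-41.9,0.2],[0,0,0.013]],[0.65,[31.2,-42.2,0.3],[0,0,0.014]],[0.65,[30.5,-42.7,0.2],[0,0,0.013]],[0.65,[29.9,-43.1,0.3],[0,0,0.013]],[0.65,[29.4,-43.5,0.2],[0,0,0.014]],[0.65,[28.8,-43.9,0.3],[0,0,0.013]],[0.65,[41.2,-33.8,6.7],[0,0,0.03]],[0.65,[40.2,-35,6.6],[0,0,0.03]],[0.65,[39.1,-36.3,6.7],[0,0,0.03]],[0.65,[0,0,0],[0,0,0]]])

```text
time_s: 42.2
ee_pos: [0.5629, 0.236, 0.1665]
eef_rot: [3.141, 0.004, 0.012]
force: [-0.3, -0.8, 0.0]
grip_width: 0.0329
grip_force: 0.0
```

>>> carry_out(commands=[[0.65,[0,0,0],[0,0,0]],[0.65,[0,0,0],[0,0,0]]])

```text
time_s: 42.45
ee_pos: [0.562, 0.2329, 0.1703]
eef_rot: [-3.141, -0.001, 0.01]
force: [-0.1, -0.2, -0.4]
grip_width: 0.0326
grip_force: 0.0
```

```bash
python3 - <<'E'
from h import *
st(); plan((.65,.563,.2333,.106,.01,4))
E
```

```text
t 42.45 p [0.562  0.2329 0.1703] rot [-3.141e+00 -1.000e-03  1.000e-02] q [ 0.33  0.46  1.39 -0.    1.3   1.89] F [-0.1 -0.2 -0.4] M [0.   0.18 0.  ] w 0.0326 gf 0.0
[[0.65, [0.2, -0.1, 16.1], [0, 0, -0]], [0.65, [0.3, -0.1, 16], [0, 0, -0]], [0.65, [0.2, -0.1, 16.1], [0, 0, -0]], [0.65, [0.3, -0.1, 16.1], [0, 0, -0]]]
```

>>> carry_out(commands=[[0.65,[0.2,-0.1,16],[0,0,0]],[0.65,[0.3,-0.1,16],[0,0,0]],[0.65,[0.2,-0.1,16],[0,0,0]],[0.65,[0.2,-0.1,16],[0,0,0]],[0.65,[0,0,0],[0,0,0]],[0.65,[0,0,0],[0,0,0]],[1,[0,0,0],[0,0,0]],[1,[0,0,0],[0,0,0]],[1,[0,0,0],[0,0,0]],[1,[0,0,0],[0,0,0]]])

```text
time_s: 43.7
ee_pos: [0.5633, 0.2338, 0.106]
eef_rot: [-3.141, -0.001, 0.01]
force: [-0.4, -0.4, 3.1]
grip_width: 0.0135
grip_force: 25.0
```

```bash
python3 - <<'E'
from h import *
st(); carry(.563,.2333,.4181,.102,1.15,8,.0005)
E
```

```text
t 43.7 p [0.5633 0.2338 0.106 ] rot [-3.141e+00 -1.000e-03  1.000e-02] q [ 0.33  0.52  1.45 -0.    1.17  1.89] F [-0.4 -0.4  3.1] M [-0.1   0.2   0.03] w 0.0135 gf 24.986690282821655
hub off along bar -0.0003424055185673782
[[1, [0, 0, -13.5], [0, 0, -0]], [1, [0, 0, -13.5], [0, 0, -0]], [1, [0, 0, -13.5], [0, 0, -0]], [1, [0, 0, -13.5], [0, 0, -0]], [1, [-18.3, 16.2, -0], [0, 0, -0.143]], [1, [-20.4, 13.4, -0], [0, 0, -0.142]], [1, [-22.1, 10.4, -0], [0, 0, -0.143]], [1, [-23.4, 7.1, 0], [0, 0, -0.142]], [1, [-24.1, 3.8, 0], [0, 0, -0.143]], [1, [-24.5, 0.3, 0], [0, 0, -0.142]]]
[[1, [-24.2, -3.2, 0], [0, 0, -0.143]], [1, [-23.5, -6.6, 0], [0, 0, -0.142]], [1, [-0, -0, 0], [0, 0, -0]], [1, [-0, -0, 0], [0, 0, -0]], [1, [-0, -0, 9.5], [0, 0, -0]], [1, [-0, -0, 9.5], [0, 0, -0]], [1, [-0, -0, 9.5], [0, 0, -0]], [1, [-0, -0, 9.5], [0, 0, -0]], [1, [-0, -0, -0], [0, 0, -0]], [1, [-0, -0, -0], [0, 0, -0]]]
```

>>> carry_out(commands=[[1,[0,0,-13.5],[0,0,0]],[1,[0,0,-13.5],[0,0,0]],[1,[0,0,-13.5],[0,0,0]],[1,[0,0,-13.5],[0,0,0]],[1,[-18.3,16.2,0],[0,0,-0.143]],[1,[-20.4,13.4,0],[0,0,-0.142]],[1,[-22.1,10.4,0],[0,0,-0.143]],[1,[-23.4,7.1,0],[0,0,-0.142]],[1,[-24.1,3.8,0],[0,0,-0.143]],[1,[-24.5,0.3,0],[0,0,-0.142]]])

```text
time_s: 44.95
ee_pos: [0.4538, 0.135, 0.1602]
eef_rot: [3.141, -0.0, 0.87]
force: [-0.7, -0.7, -1.9]
grip_width: 0.014
grip_force: 25.0
```

>>> carry_out(commands=[[1,[-24.2,-3.2,0],[0,0,-0.143]],[1,[-23.5,-6.6,0],[0,0,-0.142]],[1,[0,0,0],[0,0,0]],[1,[0,0,0],[0,0,0]],[1,[0,0,9.5],[0,0,0]],[1,[0,0,9.5],[0,0,0]],[1,[0,0,9.5],[0,0,0]],[1,[0,0,9.5],[0,0,0]],[1,[0,0,0],[0,0,0]],[1,[0,0,0],[0,0,0]]])

```text
time_s: 46.2
ee_pos: [0.4182, 0.1028, 0.1218]
eef_rot: [3.141, -0.0, 1.15]
force: [-0.7, -0.7, -1.4]
grip_width: 0.0138
grip_force: 25.0
```

>>> carry_out(commands=[[1,[0,0,3],[0,0,0]],[1,[0,0,3],[0,0,0]],[1,[0,0,0],[0,0,0]],[1,[0,0,0],[0,0,0]]])

```text
time_s: 46.7
ee_pos: [0.4181, 0.1027, 0.1157]
eef_rot: [3.142, -0.0, 1.15]
force: [-0.3, -0.9, -1.2]
grip_width: 0.0137
grip_force: 25.0
```

>>> carry_out(commands=[[1,[0,0,3],[0,0,0]],[1,[0,0,3],[0,0,0]],[1,[0,0,3],[0,0,0]],[1,[0,0,1.7],[0,0,0]],[1,[0,0,0],[0,0,0]],[1,[0,0,0],[0,0,0]]])

```text
time_s: 47.45
ee_pos: [0.4183, 0.1028, 0.1059]
eef_rot: [3.141, -0.0, 1.15]
force: [-6.6, -2.0, 15.4]
grip_width: 0.0138
grip_force: 25.0
```

>>> carry_out(commands=[[1,[0,0,-0.5],[0,0,0.13]],[1,[0,0,0],[0,0,0.16]],[1,[0,0,0],[0,0,0.16]],[1,[0,0,0],[0,0,0.16]],[1,[0,0,0],[0,0,0.16]],[1,[0,0,0],[0,0,0.12]],[1,[0,0,0],[0,0,0.06]],[1,[0,0,0],[0,0,0.06]],[1,[0,0,0],[0,0,0]],[1,[0,0,0],[0,0,0]]])

```text
time_s: 48.7
ee_pos: [0.4185, 0.1029, 0.1059]
eef_rot: [3.141, -0.001, 0.141]
force: [-1.4, 0.5, 5.9]
grip_width: 0.0137
grip_force: 25.5
```

```bash
python3 -c "
from h import *
st()"
```

```text
t 48.7 p [0.4185 0.1029 0.1059] rot [ 3.141e+00 -1.000e-03  1.410e-01] q [ 0.16  0.15  1.95 -0.    1.03  1.59] F [-1.4  0.5  5.9] M [0.07 0.43 0.55] w 0.0137 gf 25.521093606948853
```

At the stop (0.55 N m). Release, back away and check.

>>> carry_out(commands=[[1,[0,0,0],[0,0,-0.06]],[0.6,[0,0,0],[0,0,0]],[0.6,[0,0,0],[0,0,0]],[0.5,[0,0,-15],[0,0,0]],[0.5,[0,0,-50],[0,0,0]],[0.5,[-55,0,-20],[0,0,0]],[0.5,[-50,0,0],[0,0,0]],[0.5,[-20,0,0],[0,0,0]],[0.5,[0,0,0],[0,0,0]],[0.5,[0,0,0],[0,0,0]]])

```text
time_s: 49.95
ee_pos: [0.2963, 0.0781, 0.191]
eef_rot: [3.142, -0.001, 0.2]
force: [0.3, -0.4, 0.7]
grip_width: 0.0467
grip_force: 0.0
```

```bash
python3 - <<'E'
from h import *
st(); T=avg('top',3); Sc=ctrl.camera('scene')
for p in((.4182,.102),(.4272,.0225),(.4362,-.057),(.4451,-.1368)): print('fitted',np.round(handle([T],*p),4))
a=cv2.resize(T['img'][150:330,160:430],(600,400),interpolation=cv2.INTER_CUBIC); b=cv2.resize(Sc['img'][120:330,150:440],(600,400)[::1],interpolation=cv2.INTER_CUBIC)
cv2.imwrite('pics/d1.png',cv2.resize(np.vstack([a,b]),(450,600)))
E
```

```text
t 49.95 p [0.2963 0.0781 0.191 ] rot [ 3.142e+00 -1.000e-03  2.000e-01] q [ 0.14 -0.27  2.13 -0.    1.28  1.51] F [ 0.3 -0.4  0.7] M [ 0.01  0.13 -0.02] w 0.0467 gf 0.0
fitted [0.4181 0.1015 0.2195 0.8634]
fitted [0.4274 0.023  0.2224 0.8587]
fitted [ 0.4355 -0.058   0.221   0.74  ]
fitted [ 0.4452 -0.1363  3.3434  0.8378]
```

View pics/d1.png

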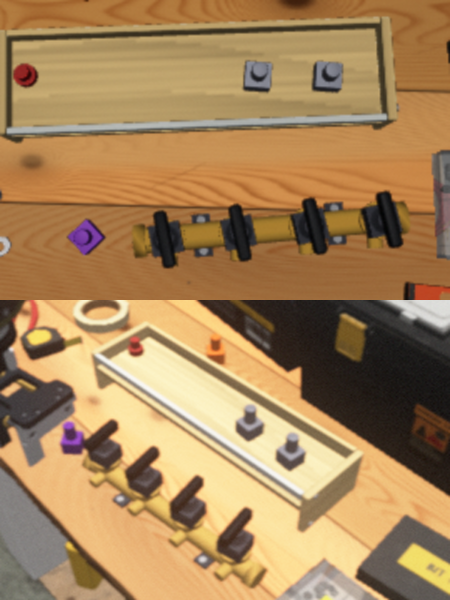

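All four handles sit level on their spindles with the bars parallel in the shut position. Both grey caps stand behind the rail at about (258,75) and (328,75), and the arm is clear.

```bash
python3 -c "
from station import ctrl
print(ctrl.hand_in())"
```

```text
the job is handed in; nothing more can be done
None
```

The job is handed in: all four handles are fully down on their spindles with the valves turned shut against their stops, both grey caps are stowed on the rack behind its rail, and the arm is clear (about 50 s of the 210 s used); no verdict came back from the hand-in.

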